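# Tighten a wheel's four bar nuts crisscross under its clip guard

### The arm

A 6-joint arm with a two-finger parallel gripper is mounted at the origin on the work surface. World frame = base frame: x ahead of the robot, y to its left, z up, the work surface at z = 0. Lengths are in m, angles in rad, forces in N, time in s.
With the tool pointing down it reaches from about 0.3 to 0.85 m from the base axis. Payload 4.2 kg.
Tool frame: the origin (TCP) lies at the very end of the fingers, on their centre line; the grasp point (between the pads) lies 19 mm behind it; z points along the fingers, x is the direction in which the jaws open and shut, and the axes are right-handed (so a half turn about z gives the same grasp; the last joint's range is limited). The gripper opens to 91 mm and grips with 3 to 60 N. Pads are 32 mm wide; open, the fingers measure 118 mm over their backs; the gripper's body (76 mm by 178 mm) begins 60 mm behind the grasp point.
Start: joints at [-1.351, 0.32, 1.565, -0, 1.257, -0.02], TCP at [0.137, -0.559, 0.214] pointing down, gripper open.
Joint ranges: [-3.11, 3.11], [-0.84, 2.01], [0.21, 2.61], [-1.34, 4.49], [0.05, 2.63], [-2.56, 2.56]. Speed limits (rad/s): [2.57, 2.57, 3.14, 3.14, 3.14, 3.14].

### API

Orientations are given as a unit quaternion [w, x, y, z].
In Python, from workcell import sensors, eyes, job gives the robot as it stands.
- The arm moves only by the tool carry_out, never from a script. Its argument "series" is a list of rows, each a list of 3 entries, a list of its own where there are three numbers: the shift along the tool's x, y, z in mm, then the turn about the tool's z in rad, then the closure, from 0 (fully open) to 1 (shut). In form: [[[tx, ty, tz], spin, jaw], ...]. A call has 1 to 20 rows; each row shifts and turns the commanded pose from where the row before left it, along the tool's axes as they then stand; what a row does not reach is not made up. A row lasts 1/12 s, in which the tool goes at most 41.7 mm and 7.16 degrees, less where a joint would pass 70% of its speed; a pose out of reach is approached as far as the arm can. A call is refused whole if a number of a shift passes 41.7 or a number of a turn 0.125, either way. A call with a gripper value outside its range is refused whole. The fingers move at their own pace and stop on an object; "newtons" is the grip in N (left out, the last holds). Time passes only in rows, so rows that do not move let the fingers close. It gives the time, the measured TCP pose, the force and the opening at its end, in the units of the state.
- sensors.get_obs(): the state, without advancing time (a new reading comes with each control period).
- eyes.grab_frame(name): name is "side" or "top" or "wrist"; returns the picture (384x512x3 uint8, red, green, blue); there is no depth.
- eyes.camera_info(name): a dict with "camera_matrix" (3x3 intrinsics, pixels), "world_from_camera" (4x4, takes a point from camera to world coordinates); the wrist camera has in their place "mount" (4x4, takes a point from camera to tool coordinates, whose origin is the TCP and whose axes are the tool frame's). Camera axes: x right, y down, z forward; pixel columns grow to the right and rows downward; lengths in m; the calibration is good to about 2 mm. A picture is of the moment at which its call begins: read the wrist's pose just before it. camera_info takes no time and is no camera call.
- job.job_done(): hands the job in, once; it reports no verdict.
The state is a dict: "time": time; "joints": joint angles; "joint_velocities": joint speeds; "tau": joint torques, N m; "tool_pos": TCP position; "ee_rot": TCP orientation; "force": force on the tool from outside, world axes, zero at the start; "moment": the same for the moment, N m; "opening": finger opening in m.
Only numpy, scipy, OpenCV 4.12 (cv2) and the standard library are available. Lean on these libraries where they do the work, as an engineer would, in place of code of your own. Each camera call takes 0.05 s, during which the arm holds its last target.

### The job

Pinch in the spring tab on the side of the wheel's nut guard, lift the guard off and stand it upright on the grey mat. Tighten the four bar nuts clockwise in crisscross order in two rounds: in the first turn each about half way, a nut and then the one opposite before the other two, in the second each to its stop in the same crosswise manner. Then take the guard by its top rib and push it back on over its pins until it is fully home and the tab has snapped out again; let go, and leave the other things on the bench alone.

Things in the scene. Friction and masses are not known exactly. Their poses are not given: they have to be found in the camera images.
- wheel: Small cart wheel, rubber tyre, 260 mm across, 50 mm high, lying flat, fixed on the bench. Origin: centre of its underside; z up. Its level grey hub plate (210 mm across) is 50 mm above the origin. Four bar nuts on it, 70 mm from the centre at the wheel's +x (nut0), +y (nut1), -x (nut2), -y (nut3): nut0 is opposite nut2, nut1 opposite nut3.
- hub_top (a point): Centre of the hub plate's top face, axes as the wheel's; the fitted guard's origin lies here and its axes agree with these. Four locating pins on the plate (12 mm thick, 18 mm high, pointed) at x +-38, y +-37.5 mm flank the guard's long sides with 2 mm play each.
- guard: Loose aluminium nut guard, 0.17-0.35 kg: upside-down trough 200 mm long (x), 59 wide (y), 60 high, 3 mm walls, open below, with a rib on top (84 mm high in all). Origin: centre of its open underside, z up. Starts fitted on the wheel over nut0 and nut2, held by the tab. Mid-length of its -y wall is a notch 16 mm wide, from the bottom up to 51 mm, where the tab's pad sticks out.
- guard_rib (a point): Middle of the guard's top rib (70 mm long in x, 10 thick in y, 24 high), 72 mm above the guard's origin; axes as the guard's. To refit, hold the rib, lower the guard straight down over the pins, notch on the tab's side, and push with 5 to 20 N until it rests on the plate; the tab yields and snaps out over two lugs inside the guard.
- guard_pinch (a point): Centre of the guard at mid-length, 43 mm above its origin, level with the pad; axes as the guard's. Pinched here from above across the width (y), one finger on the pad and one on the +y wall (66 mm over the pad, 59 when pressed flush), fingertips about 32 mm above the guard's origin, the tab is pressed and the guard gripped at once; the rib fits between the fingers. Then lift straight up.
- tab (a joint): Travel of the spring tab in m: 0 sprung out, grows as it is pressed towards the wheel's centre (wheel +y), stop at 0.010. 1.4 N to start, about 4 N when flush with the guard's wall (0.0065), where the guard comes free. Not pressed, its barb holds the guard down.
- tab_pad (a point): Centre of the outer face of the tab's steel pad (10 mm wide, 14 high), 43 mm above the hub plate; the tab is the tallest thing on the plate (50 mm, once the guard is off: pass over or round it). Sprung out it stands 36 mm from the wheel's centre towards wheel -y, 6.5 mm proud of the fitted guard.
- mat: Grey mat, 250 x 130 x 3 mm, fixed, long side along its x; origin at the centre of its underside. Parking place of the guard.
- nut0_bar (a point): Middle of the grip bar of the steel nut at the wheel's +x: bar 46 mm long (x of this point), 13 mm thick (y), 18 mm high, this point 19 mm above the hub plate (bar from 10 to 28 mm above it), on a collar 22 mm across. The nut turns about the vertical here.
- nut0 (a joint): Turn of nut0, rad, growing as it is tightened (clockwise seen from above). 0 = fully loose, bar along the wheel's x axis; starts between 0 and 0.25; 1.5 = fully tight (bar nearly across), a stop that can be felt. Stays where it is left; takes 0.2 Nm when loose, 0.32 Nm near the stop. Half way is about 0.75.
- nut1_bar (a point): Middle of the grip bar of the steel nut at the wheel's +y: bar 46 mm long (x of this point), 13 mm thick (y), 18 mm high, this point 19 mm above the hub plate (bar from 10 to 28 mm above it), on a collar 22 mm across. The nut turns about the vertical here.
- nut1 (a joint): Turn of nut1, rad, growing as it is tightened (clockwise seen from above). 0 = fully loose, bar along the wheel's x axis; starts between 0 and 0.25; 1.5 = fully tight (bar nearly across), a stop that can be felt. Stays where it is left; takes 0.2 Nm when loose, 0.32 Nm near the stop. Half way is about 0.75.
- nut2_bar (a point): Middle of the grip bar of the steel nut at the wheel's -x: bar 46 mm long (x of this point), 13 mm thick (y), 18 mm high, this point 19 mm above the hub plate (bar from 10 to 28 mm above it), on a collar 22 mm across. The nut turns about the vertical here.
- nut2 (a joint): Turn of nut2, rad, growing as it is tightened (clockwise seen from above). 0 = fully loose, bar along the wheel's x axis; starts between 0 and 0.25; 1.5 = fully tight (bar nearly across), a stop that can be felt. Stays where it is left; takes 0.2 Nm when loose, 0.32 Nm near the stop. Half way is about 0.75.
- nut3_bar (a point): Middle of the grip bar of the steel nut at the wheel's -y: bar 46 mm long (x of this point), 13 mm thick (y), 18 mm high, this point 19 mm above the hub plate (bar from 10 to 28 mm above it), on a collar 22 mm across. The nut turns about the vertical here.
- nut3 (a joint): Turn of nut3, rad, growing as it is tightened (clockwise seen from above). 0 = fully loose, bar along the wheel's x axis; starts between 0 and 0.25; 1.5 = fully tight (bar nearly across), a stop that can be felt. Stays where it is left; takes 0.2 Nm when loose, 0.32 Nm near the stop. Half way is about 0.75.
- hammer: Bystander: hammer, 260 mm, lying. Leave alone.
- spanner: Bystander: steel spanner, 180 mm, lying. Leave alone.
- paint_tin: Bystander: yellow paint tin, 100 mm across, 120 mm high. Leave alone.
- water_bottle: Bystander: clear bottle, 64 mm across, 190 mm high. Leave alone.
- pliers: Bystander: pliers, 160 mm, lying. Leave alone.
- bearing: Bystander: steel ring 56 mm across, 16 mm high. Leave alone.
- square_tube: Bystander: bright square tube 200 x 30 x 30 mm, lying. Leave alone.
- bolt_tray: Bystander: grey open tray 140 x 100 x 35 mm. Leave alone.
Things that resemble listed ones, but are neither listed nor needed, are in the scene too. Leave any green look-alike of the guard alone.

How it is judged:
On the way, in this order (a step that is already met when the one before it is completed fails the run):
1. the tab is pressed in with the guard still in place (value of joint tab above 0.004 m and z of guard in the frame of hub_top below 0.003 m), for 0.05 s.
2. the guard stands upright on the mat, let go (x of guard in the frame of mat between -0.09 and 0.09 m and y of guard in the frame of mat between -0.05 and 0.05 m and z of guard in the frame of mat below 0.007 m and angle between guard's own z axis and vertical below 0.15 rad and contact force between the fingers and guard below 0.3 N and linear speed of guard below 0.02 m/s), for 0.2 s.
3. two opposite nuts are drawn up about half way (0.45 to 1.1 rad), the other two still loose (under 0.38) (((value of joint nut0 between 0.45 and 1.1 rad and value of joint nut2 between 0.45 and 1.1 rad and value of joint each of nut1, nut3 below 0.38 rad) or (value of joint nut1 between 0.45 and 1.1 rad and value of joint nut3 between 0.45 and 1.1 rad and value of joint each of nut0, nut2 below 0.38 rad))), for 0.1 s.
4. all four are about half way (0.45 to 1.1 rad) (value of joint nut0 between 0.45 and 1.1 rad and value of joint nut1 between 0.45 and 1.1 rad and value of joint nut2 between 0.45 and 1.1 rad and value of joint nut3 between 0.45 and 1.1 rad), for 0.1 s.
5. two opposite nuts are fully tight (over 1.32 rad), the other two still about half way (((value of joint each of nut0, nut2 above 1.32 rad and value of joint nut1 between 0.45 and 1.15 rad and value of joint nut3 between 0.45 and 1.15 rad) or (value of joint each of nut1, nut3 above 1.32 rad and value of joint nut0 between 0.45 and 1.15 rad and value of joint nut2 between 0.45 and 1.15 rad))), for 0.1 s.
6. all four are fully tight (over 1.32 rad) (value of joint each of nut0, nut1, nut2, nut3 above 1.32 rad), for 0.1 s.
7. the guard is lifted off the mat, held by its top rib (grasp point more than 65 mm above the guard's underside) (z of guard in the frame of mat above 0.03 m and contact force between the fingers and guard above 1 N and z of the grasp point in the frame of guard above 0.065 m), for 0.1 s.
At the end, for the whole second after the job is handed in: The guard sits on the hub plate (within 3 mm in height, 7 mm in plan, 0.08 rad of the wheel's x axis, upright within 0.05 rad) at rest, the tab has sprung out (under 3 mm of travel), and all four nuts are over 1.32 rad (all of step 6 and z of guard in the frame of hub_top between -0.003 and 0.003 m and horizontal distance between guard and hub_top below 0.007 m and angle between the x axis of guard and the x axis of hub_top, either way round below 0.08 rad and angle between guard's own z axis and vertical below 0.05 rad and value of joint tab below 0.003 m and linear speed of guard below 0.01 m/s); the robot touches nothing.
It fails at once if a nut is tightened beyond 1.15 rad while another has not reached 0.42 (not in two passes) (value of joint any of nut0, nut1, nut2, nut3 above 1.15 rad and value of joint any of nut0, nut1, nut2, nut3 below 0.42 rad).
It fails at once if a bystander is pushed more than 30 mm (distance of any of hammer, spanner, paint_tin, water_bottle, pliers, bearing, square_tube, bolt_tray from where it was at the start of the episode above 0.03 m).
It also fails if it takes over 72 s, if anything falls off the work surface, if the arm or the gripper's body presses on something with over 40 N, if the wrist force passes 120 N, or if a joint passes its speed limit or range.

## Working session

There is one attempt and no reset: what is moved stays moved. The work goes in short steps, Python scripts to look and compute and a tool call to move; the robot and the scene stay as the last step left them, time stands still between calls to the robot, and variables do not carry over. Pictures are saved under pics/ and viewed, and the job is handed in when it is done.

Besides the shell and the picture viewer there is one more tool, called after "Emit:" as name(argument=value, ...) on one line, values as JSON. carry_out: Moves the arm, as the interface text tells. Its arguments: {"type":"object","properties":{"series":{"type":"array"},"newtons":{"type":"number"}},"required":["series"]}

```bash
mkdir -p pics; ls; cat > h.py <<'E'
import numpy as np, cv2
from workcell import sensors, eyes, job
from scipy.spatial.transform import Rotation as R
def pose(o=None):
    o=o or sensors.get_obs(); q=o['ee_rot']; T=np.eye(4)
    T[:3,:3]=R.from_quat([q[1],q[2],q[3],q[0]]).as_matrix(); T[:3,3]=o['tool_pos']; return T
def cam(n):
    i=eyes.camera_info(n); K=np.array(i['camera_matrix'])
    W=np.array(i['world_from_camera']) if n!='wrist' else pose()@np.array(i['mount'])
    return K,W
def grab(n,f=None):
    K,W=cam(n); im=eyes.grab_frame(n)
    if f: cv2.imwrite('pics/'+f,cv2.cvtColor(im,cv2.COLOR_RGB2BGR)); np.savez('pics/'+f+'.npz',K=K,W=W,im=im)
    return im,K,W
def ray(K,W,u,v):
    d=np.linalg.inv(K)@np.array([u,v,1.]); return W[:3,3],W[:3,:3]@d
def onz(K,W,u,v,z):
    o,d=ray(K,W,u,v); return o+d*(z-o[2])/d[2]
def proj(K,W,p):
    c=np.linalg.inv(W)@np.append(p,1); q=K@c[:3]; return q[:2]/q[2]
def load(f):
    z=np.load('pics/'+f+'.npz'); return z['im'],z['K'],z['W']
E
python3 - <<'E'
from h import *
o=sensors.get_obs(); print({k:np.round(v,3) for k,v in o.items()})
for n in ['top','side','wrist']:
    im,K,W=grab(n,n+'0.png'); print(n,K.round(1).tolist(),W.round(3).tolist())
E
```

```text
pics
{'time': np.float64(0.0), 'joints': array([-1.351,  0.32 ,  1.566, -0.   ,  1.257, -0.02 ]), 'joint_velocities': array([ 0.   ,  0.001, -0.001, -0.001, -0.001, -0.001]), 'tau': array([ -0.   , -41.246, -23.198,   0.073,   0.046,  -0.   ]), 'tool_pos': array([ 0.136, -0.558,  0.213]), 'ee_rot': array([-0.001,  0.787, -0.617, -0.001]), 'force': array([-0.189, -0.577,  0.341]), 'moment': array([ 0.038, -0.045, -0.035]), 'opening': np.float64(0.091)}
top [[489.2, 0.0, 246.1], [0.0, 489.2, 187.7], [0.0, 0.0, 1.0]] [[0.022, -0.976, 0.215, 0.232], [-1.0, -0.021, 0.008, -0.018], [-0.003, -0.215, -0.977, 1.405], [0.0, 0.0, 0.0, 1.0]]
side [[420.6, 0.0, 248.1], [0.0, 420.6, 185.6], [0.0, 0.0, 1.0]] [[-0.966, -0.137, 0.22, 0.242], [-0.259, 0.47, -0.844, 1.026], [0.012, -0.872, -0.489, 0.735], [0.0, 0.0, 0.0, 1.0]]
wrist [[274.3, 0.0, 262.0], [0.0, 274.3, 194.6], [0.0, 0.0, 1.0]] [[0.238, -0.934, -0.268, 0.213], [-0.971, -0.229, -0.064, -0.539], [-0.002, 0.275, -0.961, 0.384], [0.0, 0.0, 0.0, 1.0]]
```

View pics/top0.png

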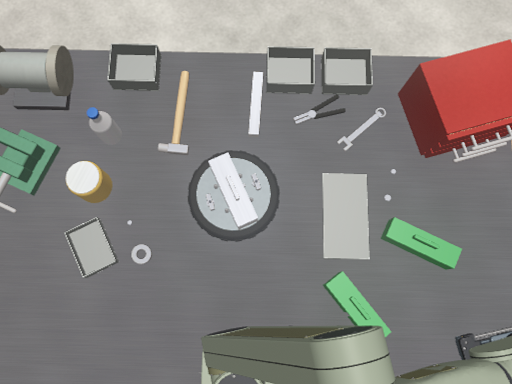

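View pics/side0.png

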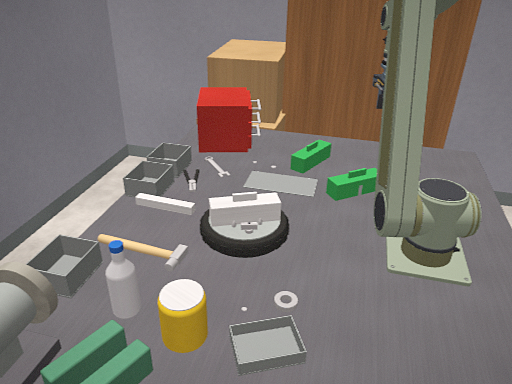

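View pics/wrist0.png

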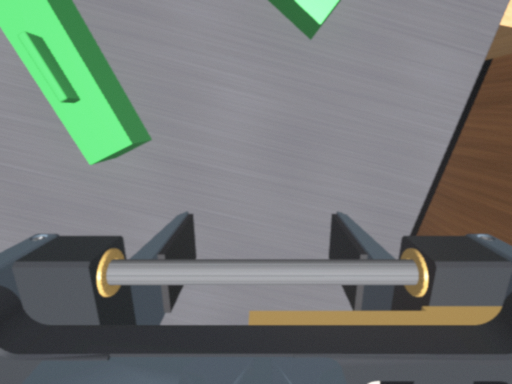

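```bash
python3 - <<'E'
from h import *
im,K,W=load('top0.png')
print('base',proj(K,W,[0,0,0]))
g=cv2.cvtColor(im,cv2.COLOR_RGB2GRAY); hsv=cv2.cvtColor(im,cv2.COLOR_RGB2HSV)
# tyre outline: dark
m=(g<38).astype(np.uint8)
m[:, :180]=0; m[:,290:]=0; m[:140]=0; m[250:]=0
c=max(cv2.findContours(m,cv2.RETR_EXTERNAL,cv2.CHAIN_APPROX_NONE)[0],key=cv2.contourArea)
e=cv2.fitEllipse(cv2.convexHull(c)); print('tyre',e)
# hub plate ellipse
# mat
mm=((g>130)&(hsv[...,1]<40)).astype(np.uint8); mm2=mm.copy(); mm2[:, :315]=0; mm2[:,380:]=0; mm2[:165]=0; mm2[270:]=0
c=max(cv2.findContours(mm2,cv2.RETR_EXTERNAL,cv2.CHAIN_APPROX_NONE)[0],key=cv2.contourArea)
r=cv2.minAreaRect(c);bx=cv2.boxPoints(r); print('mat',r); P=np.array([onz(K,W,*p,0.003) for p in bx]); print(P.round(4),P.mean(0)); 
print(np.linalg.norm(np.diff(P,axis=0),axis=1))
# guard
w=((g>215)&(hsv[...,1]<40)).astype(np.uint8); w[:, :190]=0; w[:,280:]=0; w[:148]=0;w[240:]=0
print(w.sum()); c=max(cv2.findContours(w,cv2.RETR_EXTERNAL,cv2.CHAIN_APPROX_NONE)[0],key=cv2.contourArea)
print('guard',cv2.minAreaRect(c),cv2.boxPoints(cv2.minAreaRect(c)))
u,v=e[0]; print(onz(K,W,u,v,0.03))
crop=cv2.resize(im[145:245,180:290],None,fx=7,fy=6,interpolation=cv2.INTER_CUBIC); crop=cv2.resize(im[145:245,180:290],None,fx=6,fy=6,interpolation=cv2.INTER_CUBIC)
cv2.imwrite('pics/topcrop.png',crop[...,::-1])
im,K,W=load('side0.png')
cv2.imwrite('pics/sidecrop.png',cv2.resize(im[180:260,190:300],None,fx=7,fy=7,interpolation=cv2.INTER_CUBIC)[...,::-1])
E
```

```text
base [239.04393961 382.8044196 ]Traceback (most recent call last):
  File "<stdin>", line 8, in <module>
ValueError: max() iterable argument is empty
```

```bash
python3 - <<'E'
from h import *
im,K,W=load('top0.png')
g=cv2.cvtColor(im,cv2.COLOR_RGB2GRAY); hsv=cv2.cvtColor(im,cv2.COLOR_RGB2HSV)
print('row195',g[195,180:290].tolist()); print('guard col', g[150:235,234].tolist())
mm=((g>130)&(hsv[...,1]<40)).astype(np.uint8); mm2=mm.copy(); mm2[:, :315]=0; mm2[:,380:]=0; mm2[:165]=0; mm2[270:]=0
c=max(cv2.findContours(mm2,cv2.RETR_EXTERNAL,cv2.CHAIN_APPROX_NONE)[0],key=cv2.contourArea)
r=cv2.minAreaRect(c);bx=cv2.boxPoints(r); print('mat',r); P=np.array([onz(K,W,*p,0.003) for p in bx]); print(P.round(4),P.mean(0)); 
print(np.linalg.norm(np.diff(P,axis=0),axis=1))
crop=cv2.resize(im[145:245,180:290],None,fx=6,fy=6,interpolation=cv2.INTER_CUBIC)
cv2.imwrite('pics/topcrop.png',crop[...,::-1])
im,K,W=load('side0.png')
cv2.imwrite('pics/sidecrop.png',cv2.resize(im[180:260,190:300],None,fx=7,fy=7,interpolation=cv2.INTER_CUBIC)[...,::-1])
E
```

```text
row195 [118, 118, 119, 119, 120, 121, 122, 115, 86, 66, 73, 79, 80, 80, 78, 74, 154, 200, 188, 188, 188, 187, 187, 186, 187, 187, 199, 210, 206, 203, 196, 189, 189, 189, 190, 191, 190, 189, 189, 189, 189, 189, 175, 171, 217, 236, 235, 235, 237, 237, 236, 235, 235, 217, 192, 236, 237, 239, 239, 238, 238, 239, 239, 238, 238, 237, 237, 230, 206, 192, 193, 193, 194, 194, 193, 193, 193, 193, 193, 193, 193, 194, 194, 193, 193, 193, 193, 193, 194, 190, 157, 79, 85, 85, 85, 84, 82, 74, 80, 105, 124, 122, 123, 121, 121, 121, 120, 120, 119, 120]
guard col [112, 82, 79, 83, 83, 84, 82, 99, 186, 192, 189, 189, 190, 188, 186, 203, 221, 229, 233, 235, 235, 234, 235, 236, 236, 237, 238, 238, 239, 240, 239, 239, 238, 237, 238, 209, 227, 220, 230, 235, 236, 236, 239, 234, 206, 192, 177, 213, 221, 234, 236, 236, 235, 235, 236, 237, 238, 237, 236, 236, 237, 237, 238, 238, 239, 239, 241, 219, 213, 205, 176, 168, 177, 189, 193, 192, 192, 192, 193, 200, 126, 81, 84, 84, 83]
mat ((345.3983459472656, 216.001708984375), (86.78414154052734, 46.17980194091797), 89.02897644042969)
[[ 0.5886 -0.2291  0.003 ]
 [ 0.5939 -0.3653  0.003 ]
 [ 0.3396 -0.3615  0.003 ]
 [ 0.3346 -0.2304  0.003 ]] [ 0.46418719 -0.29657759  0.003     ]
[0.13632209 0.25426867 0.13117511]
```

View pics/topcrop.png

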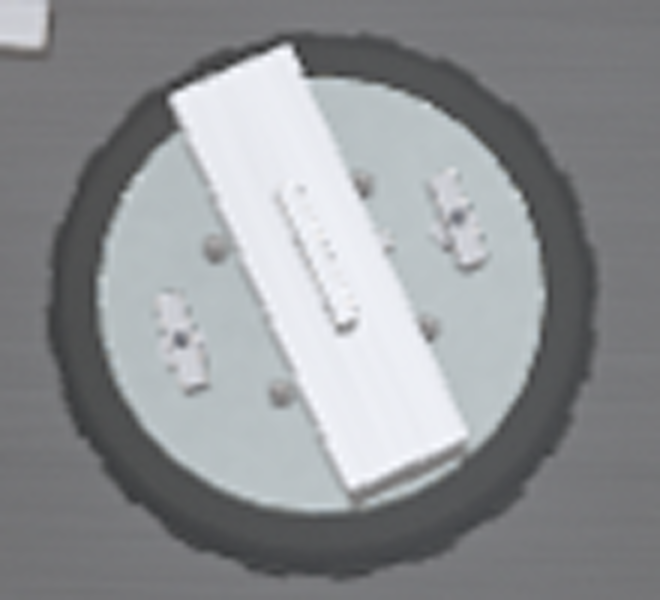

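View pics/sidecrop.png

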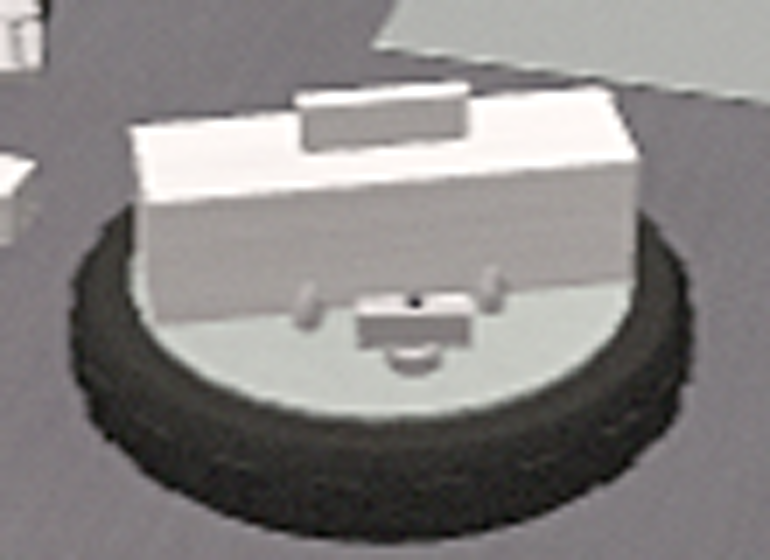

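```bash
python3 - <<'E'
from h import *
im,K,W=load('top0.png')
c=lambda p,z:onz(K,W,(p[0]+.5)/6-.5+180,(p[1]+.5)/6-.5+145,z)
co=np.array([c(p,.11) for p in [(170,98),(290,45),(466,442),(355,495)]]); print(co.round(4),co.mean(0))
for a,b in [(0,1),(1,2),(2,3),(3,0)]: d=co[b]-co[a]; print(np.linalg.norm(d),np.degrees(np.arctan2(d[1],d[0])))
# hub plate: non-dark inside
g=cv2.cvtColor(im,cv2.COLOR_RGB2GRAY)
m=(g<100).astype(np.uint8); m[:, :180]=0; m[:,290:]=0; m[:140]=0; m[250:]=0
cs=cv2.findContours(m,cv2.RETR_CCOMP,cv2.CHAIN_APPROX_NONE)
ct=max(cs[0],key=cv2.contourArea); 
P=np.array([onz(K,W,*p[0],0.03)[:2] for p in cv2.convexHull(ct)],np.float32); print('tyre',cv2.minEnclosingCircle(P))
m2=cv2.morphologyEx(((g<100)==0).astype(np.uint8),cv2.MORPH_OPEN,np.ones((2,2)))
n,l,s,_=cv2.connectedComponentsWithStats(m2); k=l[200,210]; print(s[k]); 
pts=np.argwhere(l==k)[:,::-1]; P=np.array([onz(K,W,*p,.05)[:2] for p in pts],np.float32)
h=cv2.convexHull(P); print('hub',cv2.minEnclosingCircle(P)); print(cv2.fitEllipse(h))
for p in [(180,340),(458,217)]: print('nut',c(p,.078))
for p in [(280,390),(215,246),(362,184),(429,325)]: print('pin',c(p,.065))
print('tab',c((388,243),.095))
print('rib',c((316,255),.134))
E
```

```text
[[ 0.589   0.0982  0.11  ]
 [ 0.6154  0.0441  0.11  ]
 [ 0.4331 -0.0398  0.11  ]
 [ 0.4083  0.009   0.11  ]] [0.5114526  0.02786639 0.11      ]
0.060181078738901 -64.03754649182395
0.20065625154469008 -155.29740659789593
0.0547760661543154 116.91829580474494
0.2015239942522927 26.246999908878653
tyre ((0.5122949481010437, 0.029121527448296547), 0.13417190313339233)
[ 197  153   75   79 4439]
hub ((0.5183769464492798, 0.027119463309645653), 0.11430896073579788)
((0.5156068205833435, 0.02827196754515171), (0.2096589207649231, 0.22694316506385803), 109.36311340332031)
nut [0.4826619  0.09200159 0.078     ]
nut [ 0.54346018 -0.03484134  0.078     ]
pin [0.46256694 0.04591492 0.065     ]
pin [0.53019398 0.07839878 0.065     ]
pin [0.56149239 0.01037367 0.065     ]
pin [ 0.49466567 -0.02242279  0.065     ]
tab [ 0.52657947 -0.00283643  0.095     ]
rib [0.51167086 0.02849628 0.134     ]
```

```bash
cat >> h.py <<'E'
WC=np.array([0.512,0.0283]); WY=0.449
def wpt(x,y):
    c,s=np.cos(WY),np.sin(WY); return WC+[c*x-s*y,s*x+c*y]
def plan(x,y,z,jaw,o=None):
    """jaw = world angle of tool x (mod pi). spin first, then shift in new tool axes (mm)"""
    o=o or sensors.get_obs(); T=pose(o); a=np.arctan2(T[1,0],T[0,0])
    d=(jaw-a+np.pi/2)%np.pi-np.pi/2   # world ccw
    sp=-d
    T2=T.copy(); T2[:3,:3]=T[:3,:3]@R.from_euler('z',sp).as_matrix()
    s0=T[:3,:3].T@(np.array([x,y,z])-T[:3,3])*1000
    s=T2[:3,:3].T@(np.array([x,y,z])-T[:3,3])*1000
    print('spin',round(sp,4),'j6',round(o['joints'][5],3),'shift after spin',s.round(1),'| before spin',s0.round(1),'rows',np.linalg.norm(s)/41.7)
def stat():
    o=sensors.get_obs(); T=pose(o); print('t',round(o['time'],2),'tcp',np.round(o['tool_pos'],4),'jaw',round(np.arctan2(T[1,0],T[0,0]),4),'tilt',T[:3,2].round(4),'F',np.round(o['force'],2),'M',np.round(o['moment'],3),'open',round(o['opening'],4),'j',np.round(o['joints'],3)); return o
E
python3 - <<'E'
from h import *
stat(); plan(*WC,0.26,WY+np.pi/2)
print(np.array(eyes.camera_info('wrist')['mount']).round(3))
E
```

```text
t 0.15 tcp [ 0.1365 -0.5582  0.2133] jaw -1.3309 tilt [-3.0e-04  1.2e-03 -1.0e+00] F [-0.41  0.06  0.  ] M [0.027 0.041 0.017] open 0.0913 j [-1.351  0.32   1.565 -0.     1.257 -0.02 ]
spin -0.2091 j6 -0.02 shift after spin [-365.4 -592.9  -46. ] | before spin [-480.6 -504.1  -46. ] rows 16.737409126708
[[ 1.     0.    -0.    -0.   ]
 [-0.     0.961  0.275 -0.079]
 [ 0.    -0.275  0.961 -0.171]
 [ 0.     0.     0.     1.   ]]
```

Emit:
carry_out(series=[[[0, 0, -20], -0.105, 0], [[0, 0, -26], -0.104, 0], [[-20.3, -32.9, 0], 0, 0], [[-20.3, -32.9, 0], 0, 0], [[-20.3, -32.9, 0], 0, 0], [[-20.3, -32.9, 0], 0, 0], [[-20.3, -32.9, 0], 0, 0], [[-20.3, -32.9, 0], 0, 0], [[-20.3, -32.9, 0], 0, 0], [[-20.3, -32.9, 0], 0, 0], [[-20.3, -32.9, 0], 0, 0], [[-20.3, -32.9, 0], 0, 0], [[-20.3, -32.9, 0], 0, 0], [[-20.3, -32.9, 0], 0, 0], [[-20.3, -32.9, 0], 0, 0], [[-20.3, -32.9, 0], 0, 0], [[-20.3, -32.9, 0], 0, 0], [[-20.3, -32.9, 0], 0, 0]], newtons=30)

```text
time: 1.65
tool_pos: [0.4704, -0.0356, 0.2598]
ee_rot: [0.0, 0.847, -0.532, 0.0]
force: [0.6, 0.1, 0.7]
opening: 0.0913
```

```bash
python3 - <<'E'
from h import *
stat(); plan(*WC,0.26,WY+np.pi/2); grab('wrist','w1.png'); stat()
E
```

```text
t 1.65 tcp [ 0.4704 -0.0356  0.2598] jaw -1.1216 tilt [-1.e-04 -3.e-04 -1.e+00] F [0.63 0.05 0.71] M [-0.028 -0.01  -0.036] open 0.0913 j [-0.1    0.127  1.704 -0.     1.31   1.022]
spin 0.0002 j6 1.022 shift after spin [-39.5 -65.2  -0.2] | before spin [-39.5 -65.3  -0.2] rows 1.8292174577965374
t 1.7 tcp [ 0.4742 -0.0302  0.2596] jaw -1.1178 tilt [ 0.0035  0.0056 -1.    ] F [4.13 4.23 0.13] M [ 0.195 -0.162 -0.031] open 0.0911 j [-0.092  0.131  1.7    0.006  1.307  1.024]
```

View pics/w1.png

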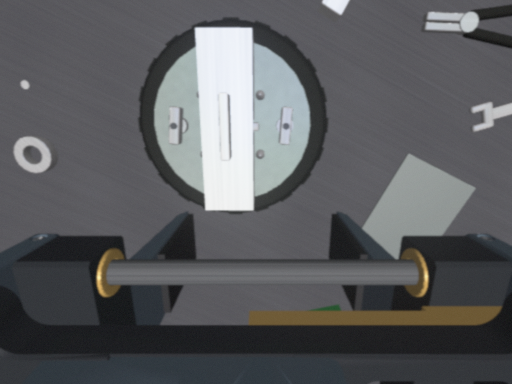

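```bash
python3 - <<'E'
from h import *
stat();grab('top'); stat(); im,K,W=grab('wrist','w2.png'); stat()
cv2.imwrite('pics/w2c.png',cv2.resize(im[0:220,120:345],None,fx=3.4,fy=2.7*1.26/1.26,interpolation=cv2.INTER_CUBIC)[...,::-1]) if 0 else cv2.imwrite('pics/w2c.png',cv2.resize(im[10:220,130:340],None,fx=2.8,fy=2.8,interpolation=cv2.INTER_CUBIC)[...,::-1])
E
```

```text
t 1.7 tcp [ 0.4742 -0.0302  0.2596] jaw -1.1178 tilt [ 0.0035  0.0056 -1.    ] F [4.13 4.23 0.13] M [ 0.195 -0.162 -0.031] open 0.0911 j [-0.092  0.131  1.7    0.006  1.307  1.024]
t 1.75 tcp [ 0.4721 -0.0334  0.2594] jaw -1.1159 tilt [ 6.0e-04  1.9e-03 -1.0e+00] F [-0.76 -0.47  0.06] M [-0.059  0.026  0.014] open 0.091 j [-0.096  0.13   1.702  0.002  1.309  1.019]
t 1.8 tcp [ 0.4706 -0.0355  0.2594] jaw -1.1173 tilt [-1.1e-03  1.0e-04 -1.0e+00] F [-0.02  0.31  0.17] M [-0.049  0.011 -0.002] open 0.091 j [-0.1    0.129  1.704 -0.     1.31   1.018]
```

View pics/w2c.png

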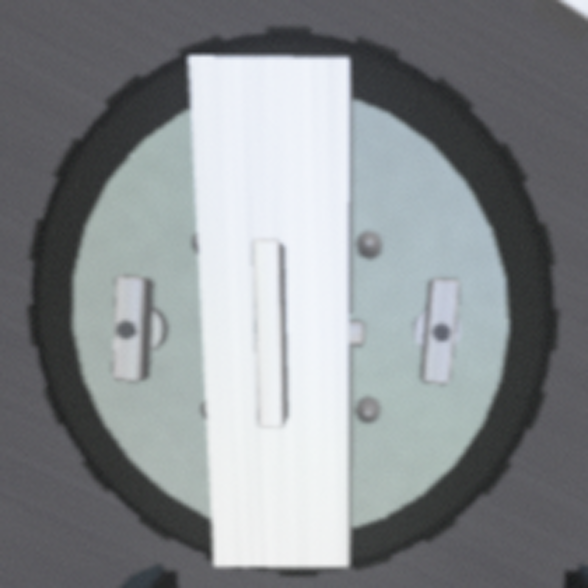

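```bash
python3 - <<'E'
from h import *
stat(); im,K,W=grab('wrist','w3.png')
c=lambda p,z:onz(K,W,(p[0]+.5)/2.8-.5+130,(p[1]+.5)/2.8-.5+10,z)
cv2.imwrite('pics/w3c.png',cv2.resize(im[10:220,130:340],None,fx=2.8,fy=2.8,interpolation=cv2.INTER_CUBIC)[...,::-1])
a=c((125,329),.078);b=c((441,331),.078); print(a,b,(a+b)/2,np.linalg.norm(a-b),np.arctan2(*(a-b)[1::-1])-np.pi/2)
p=[c((368,243),.066),c((367,409),.066)]; print(p, np.arctan2(*(p[0]-p[1])[1::-1]))
q=[c(x,.134) for x in [(253,240),(280,240),(283,427),(258,427)]]; print('rib',np.mean(q,0))
g=[c(x,.11) for x in [(188,57),(351,57),(351,566),(214,566)]]; print('guard',np.mean(g,0),[ (np.linalg.norm(g[i]-g[i-1]),np.arctan2(*(g[i]-g[i-1])[1::-1])) for i in range(4)])
for n in ['nut1','nut3']: pass
E
```

```text
t 1.8 tcp [ 0.4706 -0.0355  0.2594] jaw -1.1173 tilt [-1.1e-03  1.0e-04 -1.0e+00] F [-0.02  0.31  0.17] M [-0.049  0.011 -0.002] open 0.091 j [-0.1    0.129  1.704 -0.     1.31   1.018]
[0.48089534 0.09193716 0.078     ] [ 0.54192676 -0.03514109  0.078     ] [0.51141105 0.02839803 0.078     ] 0.14097416455119946 0.447736507905077
[array([0.56162954, 0.01073046, 0.066     ]), array([ 0.49461203, -0.02135756,  0.066     ])] 0.4465447119365874
rib [0.51159197 0.02766032 0.134     ]
guard [0.51154305 0.02745829 0.11      ] [(np.float64(0.19974520826918954), np.float64(0.44580627862503214)), (np.float64(0.060370217407103126), np.float64(-1.1171857630491482)), (np.float64(0.19970931772248035), np.float64(-2.6947714474713926)), (np.float64(0.060573192350862545), np.float64(2.0249749714229797))]
```

View pics/w3c.png

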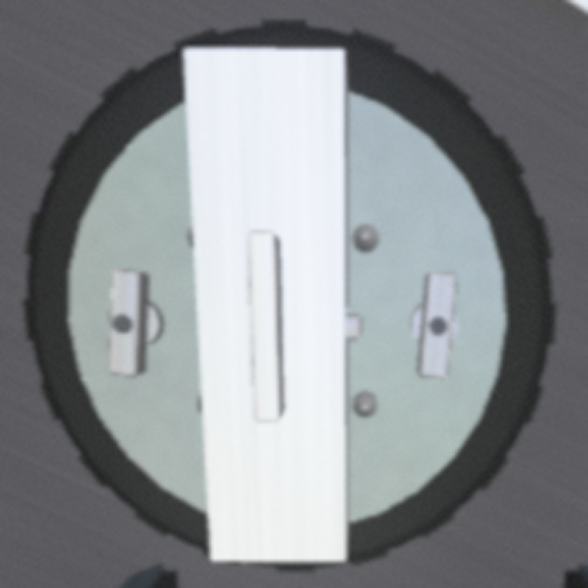

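```bash
python3 - <<'E'
from h import *
for f,dx,dy in [('w3.png',-3,-5.5),('w2.png',0,0)]:
    im,K,W=load(f)
    c=lambda p,z:onz(K,W,(p[0]+dx+.5)/2.8-.5+130,(p[1]+dy+.5)/2.8-.5+10,z)
    a=c((125,329),.078);b=c((441,331),.078); print((a+b)/2,np.arctan2(*(a-b)[1::-1])-np.pi/2)
    q=[c(x,.134) for x in [(253,240),(280,240),(283,427),(258,427)]]; print('rib',np.mean(q,0))
    g=[c(x,.11) for x in [(188,57),(351,57),(351,566),(214,566)]]; print('guard',np.mean(g,0))
# nut bar angles
im,K,W=load('w3.png')
c=lambda p,z:onz(K,W,(p[0]+.5)/2.8-.5+130,(p[1]+.5)/2.8-.5+10,z)
for n,t,bt in [('n1',(127,270),(122,376)),('n3',(443,273),(433,377))]:
    d=c(t,.078)-c(bt,.078); print(n,'turn',WY-np.arctan2(d[1],d[0]),np.linalg.norm(d))
E
```

```text
[0.51299808 0.03057542 0.078     ] 0.44774213144283515
rib [0.51294062 0.02948934 0.134     ]
guard [0.51300816 0.02944468 0.11      ]
[0.51308784 0.03093094 0.078     ] 0.4491677389076587
rib [0.51318468 0.03008755 0.134     ]
guard [0.51323437 0.0299566  0.11      ]
n1 turn 0.13138613403819527 0.04620561021267952
n3 turn 0.06985123779598296 0.04508528288640252
```

```bash
sed -i 's/^WC=.*/WC=np.array([0.5127,0.0295]); WY=0.447/' h.py; python3 - <<'E'
from h import *
stat(); plan(*WC,0.2,WY+np.pi/2)
E
```

```text
t 1.85 tcp [ 0.4698 -0.0368  0.2594] jaw -1.1194 tilt [-1.5e-03 -5.0e-04 -1.0e+00] F [-0.47 -1.06  0.3 ] M [-0.007 -0.006 -0.007] open 0.0916 j [-1.020e-01  1.280e-01  1.705e+00 -1.000e-03  1.311e+00  1.017e+00]
spin 0.0044 j6 1.017 shift after spin [-41.3 -67.4  59.3] | before spin [-41.  -67.6  59.3] rows 2.370655521895421
```

Emit:
carry_out(series=[[[-10, -16.8, 0], 0, 0], [[-10, -16.8, 5], 0, 0], [[-10, -16.8, 15], 0, 0], [[-10, -16.8, 20], 0, 0], [[0, 0, 20], 0, 0], [[0, 0, 0], 0, 0], [[0, 0, 0], 0, 0]])

```text
time: 2.43
tool_pos: [0.512, 0.0263, 0.1993]
ee_rot: [0.001, 0.846, -0.533, -0.001]
force: [0.2, -0.3, 0.8]
opening: 0.0914
```

```bash
python3 - <<'E'
from h import *
stat(); plan(*WC,0.082,WY+np.pi/2)
E
```

```text
t 2.43 tcp [0.512  0.0263 0.1993] jaw -1.1236 tilt [-2.9e-03 -7.0e-04 -1.0e+00] F [ 0.23 -0.29  0.81] M [-0.012 -0.001 -0.005] open 0.0914 j [ 2.900e-02  2.340e-01  1.725e+00 -1.000e-03  1.186e+00  1.153e+00]
spin 0.0002 j6 1.153 shift after spin [ -2.5  -2.4 117.3] | before spin [ -2.5  -2.4 117.3] rows 2.8151073327006806
```

Emit:
carry_out(series=[[[-2.5, -2.4, 15], 0, 0], [[0, 0, 25], 0, 0], [[0, 0, 25], 0, 0], [[0, 0, 25], 0, 0], [[0, 0, 17], 0, 0], [[0, 0, 10], 0, 0], [[0, 0, 0], 0, 0], [[0, 0, 0], 0, 0]])

```text
time: 3.1
tool_pos: [0.515, 0.0303, 0.0841]
ee_rot: [-0.0, 0.846, -0.532, 0.001]
force: [0.7, 0.2, 0.3]
opening: 0.0911
```

```bash
python3 - <<'E'
from h import *
stat(); plan(*WC,0.082,WY+np.pi/2); grab('wrist','w4.png'); grab('side','s4.png')
E
```

```text
t 3.1 tcp [0.515  0.0303 0.0841] jaw -1.123 tilt [ 1.8e-03 -1.0e-04 -1.0e+00] F [0.67 0.16 0.27] M [-0.025 -0.01  -0.003] open 0.0911 j [ 0.037  0.349  1.886 -0.     0.905  1.16 ]
spin 0.0008 j6 1.16 shift after spin [-0.3  2.4  2.1] | before spin [-0.3  2.4  2.1] rows 0.0762447324578336
```

View pics/w4.png

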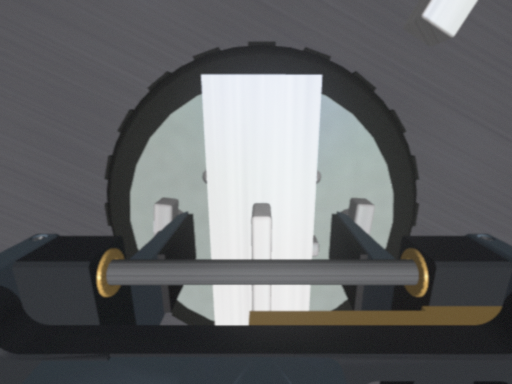

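View pics/s4.png

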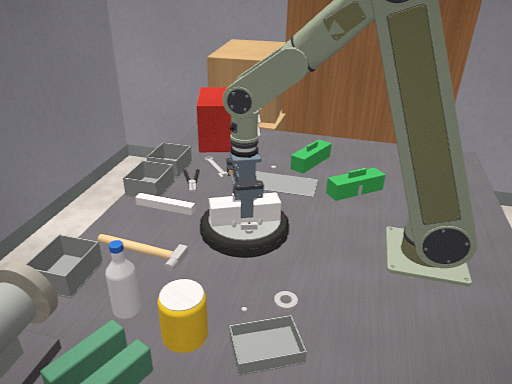

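Emit:
carry_out(series=[[[0, 2, 2], 0, 0], [[0, 0, 0], 0, 0.2], [[0, 0, 0], 0, 0.4], [[0, 0, 0], 0, 0.5], [[0, 0, 0], 0, 0.6], [[0, 0, 0], 0, 0.6], [[0, 0, 0], 0, 0.6], [[0, 0, 0], 0, 0.6]], newtons=30)

```text
time: 3.87
tool_pos: [0.5129, 0.0295, 0.0812]
ee_rot: [0.0, 0.847, -0.532, 0.001]
force: [1.2, -4.7, 2.6]
opening: 0.0587
```

```bash
python3 - <<'E'
from h import *
stat(); grab('top','t5.png')
E
```

```text
t 3.87 tcp [0.5129 0.0295 0.0812] jaw -1.1215 tilt [ 0.0011 -0.0011 -1.    ] F [ 1.2  -4.69  2.57] M [-0.699 -0.078 -0.01 ] open 0.0587 j [ 3.600e-02  3.500e-01  1.893e+00 -1.000e-03  8.970e-01  1.158e+00]
```

Emit:
carry_out(series=[[[0, 0, -5], 0, 0.6], [[0, 0, -8], 0, 0.6], [[0, 0, -12], 0, 0.6], [[0, 0, -15], 0, 0.6], [[0, 0, -15], 0, 0.6], [[0, 0, -15], 0, 0.6], [[0, 0, -15], 0, 0.6], [[0, 0, -15], 0, 0.6], [[0, 0, -15], 0, 0.6], [[0, 0, -10], 0, 0.6], [[0, 0, 0], 0, 0.6]])

```text
time: 4.83
tool_pos: [0.5132, 0.0308, 0.2082]
ee_rot: [-0.002, 0.847, -0.532, 0.001]
force: [0.1, -0.9, -3.9]
opening: 0.059
```

```bash
python3 - <<'E'
from h import *
stat(); plan(0.464,-0.2966,0.2,np.pi/2-0.015);grab('wrist','w6.png'); im,_,_=grab('side','s6.png'); cv2.imwrite('pics/s6c.png',cv2.resize(im[100:280,150:330],None,fx=3,fy=3)[...,::-1])
E
```

```text
t 4.83 tcp [0.5132 0.0308 0.2082] jaw -1.1219 tilt [ 0.0037  0.0012 -1.    ] F [ 0.13 -0.88 -3.86] M [ 0.007 -0.071  0.035] open 0.059 j [3.700e-02 2.260e-01 1.712e+00 1.000e-03 1.200e+00 1.158e+00]
spin 0.4639 j6 1.158 shift after spin [328.1  44.3   7.6] | before spin [273.6 186.4   7.6] rows 7.941853036875272
```

View pics/s6c.png

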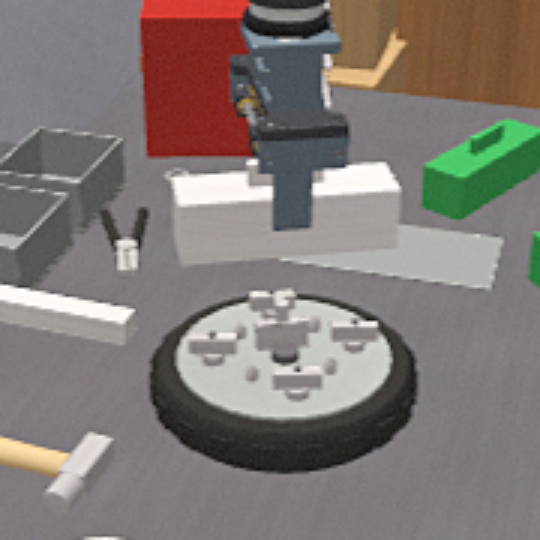

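View pics/w6.png

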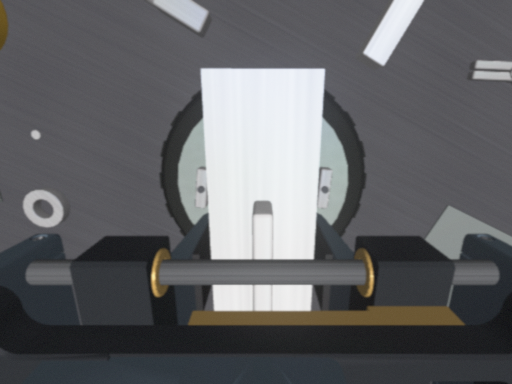

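Emit:
carry_out(series=[[[0, 0, 0], 0.116, 0.6], [[0, 0, 0], 0.116, 0.6], [[0, 0, 0], 0.116, 0.6], [[0, 0, 0], 0.116, 0.6], [[16, 2, 0], 0, 0.6], [[32, 4.4, 0], 0, 0.6], [[35, 4.6, 0], 0, 0.6], [[35, 4.6, 0], 0, 0.6], [[35, 4.6, 0], 0, 0.6], [[35, 4.6, 0], 0, 0.6], [[35, 4.6, 0], 0, 0.6], [[35, 4.6, 0], 0, 0.6], [[35, 4.6, 10], 0, 0.6], [[22, 3, 20], 0, 0.6], [[13, 1.7, 20], 0, 0.6], [[0, 0, 15], 0, 0.6], [[0, 0, 0], 0, 0.6], [[0, 0, 0], 0, 0.6]])

```text
time: 6.43
tool_pos: [0.463, -0.2964, 0.1393]
ee_rot: [-0.0, -0.702, 0.713, 0.002]
force: [0.1, -0.3, -2.2]
opening: 0.059
```

```bash
python3 - <<'E'
from h import *
stat(); plan(0.464,-0.2966,0.0365,np.pi/2-0.015);grab('wrist','w7.png'); grab('top','t7.png')
E
```

```text
t 6.43 tcp [ 0.463  -0.2964  0.1393] jaw -1.5865 tilt [-0.0035  0.0028 -1.    ] F [ 0.12 -0.3  -2.18] M [-0.01  -0.021 -0.021] open 0.059 j [-0.591  0.341  1.733  0.     1.072  0.996]
spin -0.0007 j6 0.996 shift after spin [  0.4  -1.3 102.8] | before spin [  0.4  -1.3 102.8] rows 2.4651043319648887
```

View pics/w7.png

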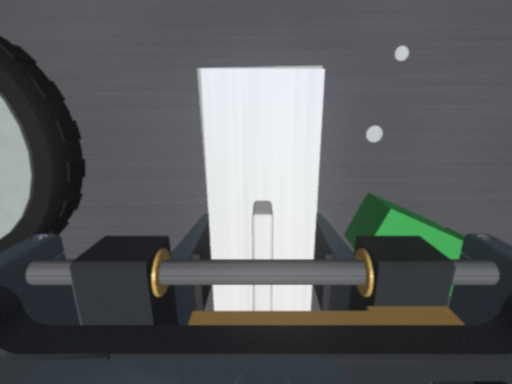

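View pics/t7.png

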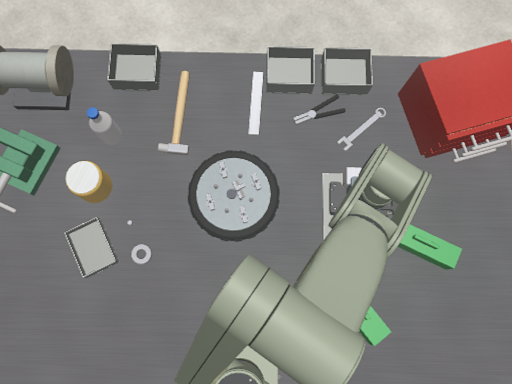

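Emit:
carry_out(series=[[[0, -1, 15], 0, 0.6], [[0, 0, 20], 0, 0.6], [[0, 0, 20], 0, 0.6], [[0, 0, 15], 0, 0.6], [[0, 0, 12], 0, 0.6], [[0, 0, 8], 0, 0.6], [[0, 0, 5], 0, 0.6], [[0, 0, 4], 0, 0.6], [[0, 0, 2], 0, 0.6], [[0, 0, 0], 0, 0.6], [[0, 0, 0], 0, 0.6]])

```text
time: 7.45
tool_pos: [0.4655, -0.2974, 0.0405]
ee_rot: [0.0, -0.702, 0.712, -0.001]
force: [0.6, 0.6, -3.6]
opening: 0.0592
```

```bash
python3 - <<'E'
from h import *
stat(); grab('side'); stat()
E
```

```text
t 7.45 tcp [ 0.4655 -0.2974  0.0405] jaw -1.5859 tilt [ 1.e-03 -7.e-04 -1.e+00] F [ 0.56  0.64 -3.56] M [-0.048 -0.057 -0.025] open 0.0592 j [-0.589  0.451  1.85  -0.     0.84   0.997]
t 7.5 tcp [ 0.4655 -0.2975  0.0406] jaw -1.586 tilt [ 1.1e-03 -8.0e-04 -1.0e+00] F [-0.31  0.1  -1.78] M [-0.014 -0.011 -0.002] open 0.0586 j [-0.589  0.451  1.85  -0.     0.84   0.997]
```

Emit:
carry_out(series=[[[0, 0, 2], 0, 0.6], [[0, 0, 2], 0, 0.6], [[0, 0, 1], 0, 0.6], [[0, 0, 1], 0, 0.6], [[0, 0, 0], 0, 0.6]])

```text
time: 7.92
tool_pos: [0.465, -0.2972, 0.0343]
ee_rot: [-0.0, -0.702, 0.712, -0.0]
force: [-1.7, 0.2, 1.0]
opening: 0.0586
```

```bash
python3 - <<'E'
from h import *
stat()
E
```

```text
t 7.92 tcp [ 0.465  -0.2972  0.0343] jaw -1.586 tilt [-1.e-04 -1.e-04 -1.e+00] F [-1.68  0.21  0.95] M [0.11  0.192 0.005] open 0.0586 j [-0.589  0.459  1.856 -0.     0.827  0.997]
```

Emit:
carry_out(series=[[[0, 0, 0], 0, 0.45], [[0, 0, 0], 0, 0.2], [[0, 0, 0], 0, 0.08], [[0, 0, 0], 0, 0.08], [[0, 0, 0], 0, 0.08], [[0, 0, -8], 0, 0.08], [[0, 0, -20], 0, 0.08], [[0, 0, -30], 0, 0.08], [[0, 0, -35], 0, 0.08], [[0, 0, -35], 0, 0.08], [[0, 0, -20], 0, 0.08], [[0, 0, 0], 0, 0.08]])

```text
time: 8.92
tool_pos: [0.4678, -0.299, 0.188]
ee_rot: [0.001, -0.702, 0.712, -0.006]
force: [0.3, 0.1, 0.3]
opening: 0.0838
```

```bash
python3 - <<'E'
from h import *
stat(); grab('wrist','w8.png'); im,K,W=grab('side','s8.png')
cv2.imwrite('pics/s8c.png',cv2.resize(im[100:280,190:330],None,fx=4,fy=3.3*4/3.3*3/4*4/3 if 0 else 3)[...,::-1])
E
```

```text
t 8.92 tcp [ 0.4678 -0.299   0.188 ] jaw -1.586 tilt [ 0.0098 -0.0065 -0.9999] F [0.32 0.06 0.27] M [-0.07  -0.013 -0.003] open 0.0838 j [-0.589  0.3    1.661 -0.     1.169  0.997]
```

View pics/s8c.png

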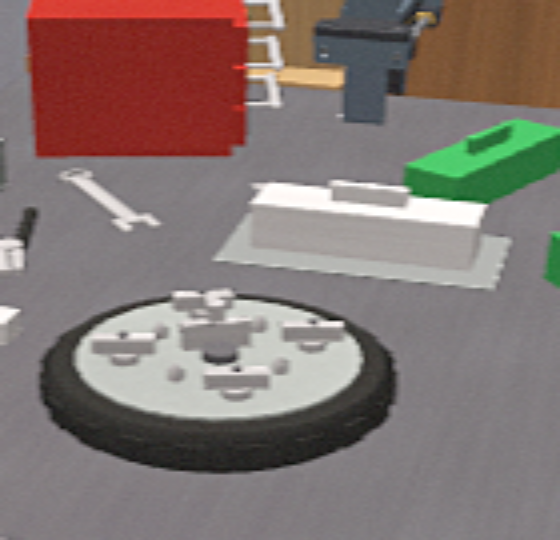

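View pics/w8.png

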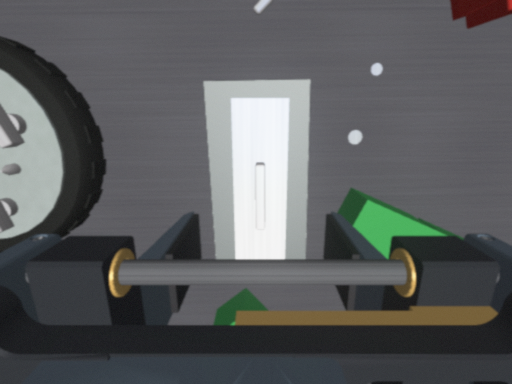

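Emit:
carry_out(series=[[[-15, -5, -20], 0, 0.4], [[-30, -9.4, -30], 0, 0.4], [[-36, -11.3, -22], 0, 0.4], [[-36, -11.3, 0], 0, 0.4], [[-36, -11.3, 0], 0, 0.4], [[-36, -11.3, 0], -0.125, 0.4], [[-36, -11.3, 0], -0.125, 0.4], [[-34, -19, 0], -0.125, 0.4], [[-30, -22, 0], -0.125, 0.4], [[-20, -20, 0], -0.125, 0.4], [[0, 0, 0], -0.125, 0.4], [[0, 0, 0], -0.125, 0.4], [[0, 0, 0], -0.125, 0.4], [[0, 0, 0], -0.125, 0.4], [[0, 0, 0], -0.125, 0.4], [[0, 0, 0], -0.125, 0.4], [[0, 0, 0], -0.125, 0.4], [[0, 0, 0], -0.125, 0.4], [[0, 0, 0], -0.125, 0.4], [[0, 0, 0], -0.125, 0.4]])

```text
time: 10.68
tool_pos: [0.5619, 0.0253, 0.2495]
ee_rot: [-0.0, 0.989, 0.147, -0.002]
force: [-1.0, -0.6, 0.8]
opening: 0.0548
```

```bash
python3 - <<'E'
from h import *
stat(); plan(0.578,0.053,0.26,1.92)
E
```

```text
t 10.68 tcp [0.5619 0.0253 0.2495] jaw 0.2952 tilt [-4.4e-03 -2.0e-04 -1.0e+00] F [-1.02 -0.59  0.84] M [-0.009 -0.123  0.013] open 0.0548 j [ 0.025  0.282  1.529 -0.     1.335 -0.271]
spin 1.5168 j6 -0.271 shift after spin [-20.5 -24.6 -10.6] | before spin [ 23.4 -21.8 -10.6] rows 0.8090832319616835
```

Emit:
carry_out(series=[[[12, -11, -5], 0, 0.55], [[12, -11, -5], 0, 0.55], [[0, 0, 0], -0.125, 0.55], [[0, 0, 0], -0.125, 0.55], [[0, 0, 0], -0.125, 0.55], [[0, 0, 0], -0.125, 0.55], [[0, 0, 0], -0.125, 0.55], [[0, 0, 0], -0.125, 0.55], [[0, 0, 0], -0.125, 0.55], [[0, 0, 0], -0.125, 0.55], [[0, 0, 0], -0.125, 0.55], [[0, 0, 0], -0.125, 0.55], [[0, 0, 0], -0.125, 0.55], [[0, 0, 0], -0.125, 0.55], [[0, 0, 0], -0.125, 0.55], [[0, 0, 0], 0, 0.55], [[0, 0, 0], 0, 0.55]])

```text
time: 12.1
tool_pos: [0.5789, 0.0532, 0.26]
ee_rot: [-0.001, 0.577, 0.817, -0.001]
force: [0.1, 0.3, -0.2]
opening: 0.0412
```

```bash
python3 - <<'E'
from h import *
stat(); im,K,W=grab('wrist','w9.png')
stat(); cv2.imwrite('pics/w9c.png',cv2.resize(im[0:240,130:400],None,fx=2.5,fy=2.5,interpolation=cv2.INTER_CUBIC)[...,::-1])
print([proj(K,W,np.append(wpt(*p),.078)).round(1) for p in [(70,0),(0,70),(-70,0),(0,-70),(0,0)]])
E
```

```text
t 12.1 tcp [0.5789 0.0532 0.26  ] jaw 1.9108 tilt [-3.2e-03 -3.0e-04 -1.0e+00] F [ 0.06  0.27 -0.15] M [ 0.118 -0.111  0.076] open 0.0412 j [ 0.072  0.307  1.466 -0.     1.371 -1.839]
t 12.15 tcp [0.5791 0.0532 0.2604] jaw 1.911 tilt [-2.5e-03 -2.0e-04 -1.0e+00] F [ 0.23 -0.25 -0.93] M [ 0.074 -0.094  0.006] open 0.0412 j [ 0.072  0.307  1.466 -0.     1.371 -1.839]
[array([ 367.8, 1144. ]), array([-11624.8,   1438.7]), array([ 371.7, 1181.4]), array([-8076.4,  1045.7]), array([261.3, 122.1])]
```

View pics/w9c.png

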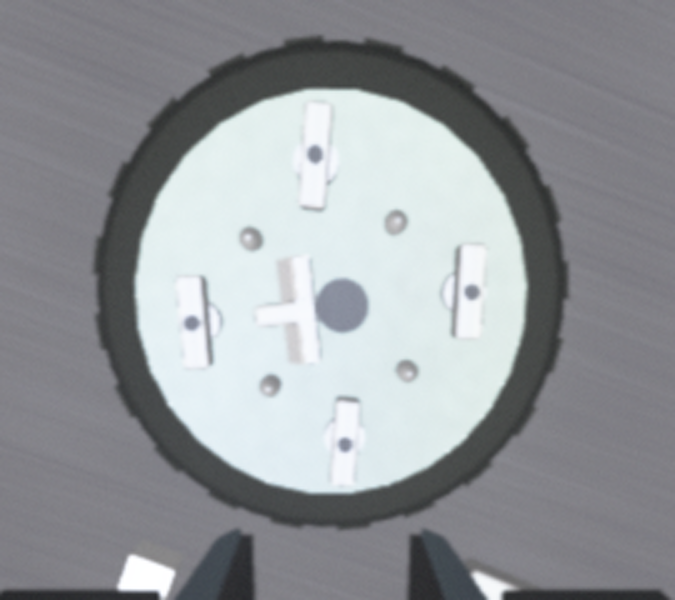

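```bash
python3 - <<'E'
from h import *
im,K,W=load('w9.png')
c=lambda p,z:onz(K,W,(p[0]+.5)/2.5-.5+130,(p[1]+.5)/2.5-.5,z)
P={k:c(p,.078) for k,p in dict(n0=(345,444),n1=(471,292),n2=(315,154),n3=(191,322)).items()}
for k in P: print(k,P[k].round(4))
print((P['n0']+P['n2'])/2,(P['n1']+P['n3'])/2)
d=P['n0']-P['n2'];print(np.linalg.norm(d),np.arctan2(d[1],d[0])); d=P['n1']-P['n3'];print(np.linalg.norm(d),np.arctan2(d[1],d[0])-np.pi/2)
# bar ends (mid of end edges on top face)
E=dict(n0=((347,400),(343,486)),n1=((473,245),(467,336)),n2=((319,103),(312,208)),n3=((189,278),(196,366)))
for k,(a,b) in E.items():
    d=c(b,.078)-c(a,.078); print(k,np.linalg.norm(d), 'barang',np.arctan2(d[1],d[0]))
E
```

```text
n0 [0.5761 0.0609 0.078 ]
n1 [0.4828 0.0937 0.078 ]
n2 [4.496e-01 3.000e-04 7.800e-02]
n3 [ 0.543  -0.0331  0.078 ]
[0.51282087 0.03056524 0.078     ] [0.51293095 0.03028316 0.078     ]
0.14023255665800413 0.446863551017251
0.14034737723413915 0.4435787382084371
n0 0.04623139296180285 barang 0.3004156342331466
n1 0.0433638585741683 barang 0.3270517763908032
n2 0.04537566322737664 barang 0.2614743313961846
n3 0.04295230954829773 barang 0.36709223769373556
```

```bash
sed -i 's/^WC=.*/WC=np.array([0.5128,0.0302]); WY=0.446/' h.py; cat >> h.py <<'E'
NB=dict(n0=(.07,0),n1=(0,.07),n2=(-.07,0),n3=(0,-.07))
def goto(n,turn,z=0.064):
    stat(); plan(*wpt(*NB[n]),z,WY-turn+np.pi/2)
def turnof():
    T=pose(); a=np.arctan2(T[1,0],T[0,0]); t=(WY+np.pi/2-a+np.pi/2)%np.pi-np.pi/2; print('turn now',round(t,4))
E
python3 - <<'E'
from h import *
goto('n0',.146)
E
```

```text
t 12.15 tcp [0.5791 0.0532 0.2604] jaw 1.911 tilt [-2.5e-03 -2.0e-04 -1.0e+00] F [ 0.23 -0.25 -0.93] M [ 0.074 -0.094  0.006] open 0.0412 j [ 0.072  0.307  1.466 -0.     1.371 -1.839]
spin 0.0402 j6 -1.839 shift after spin [  7.7  -0.4 196.4] | before spin [ 7.700e+00 -1.000e-01  1.964e+02] rows 4.713461458505655
```

Emit:
carry_out(series=[[[7.7, 0, 15], 0.04, 0.55], [[0, 0, 30], 0, 0.55], [[0, 0, 35], 0, 0.55], [[0, 0, 35], 0, 0.55], [[0, 0, 30], 0, 0.55], [[0, 0, 22], 0, 0.55], [[0, 0, 15], 0, 0.55], [[0, 0, 10], 0, 0.55], [[0, 0, 2], 0, 0.55], [[0, 0, 0], 0, 0.55], [[0, 0, 0], 0, 0.55]], newtons=50)

```text
time: 13.07
tool_pos: [0.5778, 0.0606, 0.0686]
ee_rot: [0.001, 0.592, 0.806, 0.001]
force: [-0.3, -0.4, 0.1]
opening: 0.0408
```

```bash
python3 - <<'E'
from h import *
goto('n0',.146); grab('wrist','w10.png')
E
```

```text
t 13.07 tcp [0.5778 0.0606 0.0686] jaw 1.8734 tilt [ 0.0018  0.     -1.    ] F [-0.27 -0.4   0.08] M [ 0.08  -0.145 -0.027] open 0.0408 j [ 0.085  0.454  1.752 -0.     0.933 -1.789]
spin 0.0026 j6 -1.789 shift after spin [ 0.4 -1.8  4.6] | before spin [ 0.4 -1.8  4.6] rows 0.11871827634715931
```

View pics/w10.png

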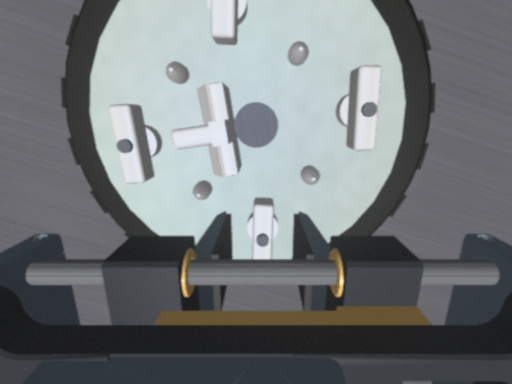

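Emit:
carry_out(series=[[[0, -1.8, 4.5], 0, 0.55], [[0, 0, 0], 0, 0.7], [[0, 0, 0], 0, 0.9], [[0, 0, 0], 0, 0.95], [[0, 0, 0], 0, 0.95], [[0, 0, 0], 0, 0.95], [[0, 0, 0], 0.08, 0.95], [[0, 0, 0], 0.11, 0.95], [[0, 0, 0], 0.11, 0.95], [[0, 0, 0], 0.11, 0.95], [[0, 0, 0], 0.11, 0.95], [[0, 0, 0], 0.11, 0.95], [[0, 0, 0], 0, 0.95], [[0, 0, 0], 0, 0.95]], newtons=55)

```text
time: 14.28
tool_pos: [0.5755, 0.06, 0.0634]
ee_rot: [0.0, 0.812, 0.584, 0.0]
force: [-0.1, 0.3, 0.6]
opening: 0.0128
```

```bash
python3 - <<'E'
from h import *
goto('n0',.77); turnof()
E
```

```text
t 14.28 tcp [0.5755 0.06   0.0634] jaw 1.2462 tilt [ 4.e-04  1.e-04 -1.e+00] F [-0.07  0.3   0.56] M [ 0.122 -0.139 -0.136] open 0.0128 j [ 0.084  0.457  1.763  0.     0.921 -1.162]
spin -0.0006 j6 -1.162 shift after spin [ 0.5  0.3 -0.6] | before spin [ 0.5  0.3 -0.6] rows 0.020449234824646532
turn now 0.7706
```

```bash
python3 - <<'E'
from h import *
plan(*wpt(*NB['n2']),.13,WY-.185+np.pi/2)
E
```

```text
spin -0.5856 j6 -1.162 shift after spin [ -25.5 -137.   -66.7] | before spin [ -97.  -100.1  -66.7] rows 3.7048480123442324
```

Emit:
carry_out(series=[[[0, 0, 0], 0, 0.7], [[0, 0, 0], 0, 0.55], [[0, 0, 0], 0, 0.55], [[0, 0, -10], 0, 0.55], [[0, 0, -25], 0, 0.55], [[0, 0, -25], 0, 0.55], [[-12, -12, -7], 0, 0.55], [[-24, -25, 0], 0, 0.55], [[-25, -26, 0], 0, 0.55], [[-24, -25, 0], 0, 0.55], [[-12, -12, 0], -0.11, 0.55], [[0, 0, 0], -0.12, 0.55], [[0, 0, 0], -0.12, 0.55], [[0, 0, 0], -0.12, 0.55], [[0, 0, 0], -0.115, 0.55], [[0, 0, 0], 0, 0.55]])

```text
time: 15.62
tool_pos: [0.4496, 0.0001, 0.131]
ee_rot: [0.001, 0.609, 0.793, 0.0]
force: [-0.9, 0.4, -0.6]
opening: 0.0408
```

```bash
python3 - <<'E'
from h import *
goto('n2',.185)
E
```

```text
t 15.62 tcp [4.496e-01 1.000e-04 1.310e-01] jaw 1.8312 tilt [ 1.1e-03 -2.0e-04 -1.0e+00] F [-0.87  0.39 -0.56] M [ 0.137 -0.152  0.033] open 0.0408 j [-0.025  0.199  1.964 -0.     0.977 -1.856]
spin -0.0006 j6 -1.856 shift after spin [-0.1 -0.1 67. ] | before spin [-0.1 -0.1 67. ] rows 1.6058765786633635
```

Emit:
carry_out(series=[[[0, 0, 10], 0, 0.55], [[0, 0, 20], 0, 0.55], [[0, 0, 20], 0, 0.55], [[0, 0, 12], 0, 0.55], [[0, 0, 5], 0, 0.55], [[0, 0, 0], 0, 0.6], [[0, 0, 0], 0, 0.75], [[0, 0, 0], 0, 0.9], [[0, 0, 0], 0, 0.95], [[0, 0, 0], 0, 0.95], [[0, 0, 0], 0, 0.95], [[0, 0, 0], 0.08, 0.95], [[0, 0, 0], 0.1, 0.95], [[0, 0, 0], 0.1, 0.95], [[0, 0, 0], 0.1, 0.95], [[0, 0, 0], 0.1, 0.95], [[0, 0, 0], 0.1, 0.95], [[0, 0, 0], 0, 0.95], [[0, 0, 0], 0, 0.95]])

```text
time: 17.2
tool_pos: [0.4502, -0.0007, 0.0639]
ee_rot: [0.001, 0.81, 0.586, 0.0]
force: [-0.8, -5.4, 5.1]
opening: 0.0129
```

```bash
python3 - <<'E'
from h import *
goto('n2',.77); turnof(); print('next n1'); plan(*wpt(*NB['n1']),.13,WY-.12+np.pi/2)
E
```

```text
t 17.2 tcp [ 0.4502 -0.0007  0.0639] jaw 1.2517 tilt [ 0.0019 -0.0016 -1.    ] F [-0.83 -5.4   5.14] M [-0.916 -0.123 -0.145] open 0.0129 j [-2.600e-02  2.870e-01  2.054e+00 -2.000e-03  7.990e-01 -1.276e+00]
spin 0.0049 j6 -1.276 shift after spin [ 0.5 -0.7 -0.1] | before spin [ 0.5 -0.7 -0.1] rows 0.020934876537710763
turn now 0.7651
next n1
spin -0.6451 j6 -1.276 shift after spin [ 78.6  60.9 -66.1] | before spin [ 99.4   1.4 -66.1] rows 2.863242814048937
```

Emit:
carry_out(series=[[[0, 0, 0], 0, 0.7], [[0, 0, 0], 0, 0.55], [[0, 0, 0], 0, 0.55], [[0, 0, -10], 0, 0.55], [[0, 0, -25], 0, 0.55], [[0, 0, -25], 0, 0.55], [[14, 0.4, -6], 0, 0.55], [[28, 0.4, 0], 0, 0.55], [[29, 0.4, 0], 0, 0.55], [[18, 0.2, 0], 0, 0.55], [[10, 0, 0], -0.1, 0.55], [[0, 0, 0], -0.12, 0.55], [[0, 0, 0], -0.12, 0.55], [[0, 0, 0], -0.12, 0.55], [[0, 0, 0], -0.12, 0.55], [[0, 0, 0], -0.065, 0.55], [[0, 0, 0], 0, 0.55]])

```text
time: 18.62
tool_pos: [0.4817, 0.094, 0.1289]
ee_rot: [-0.0, 0.583, 0.812, -0.0]
force: [0.0, -0.5, 0.7]
opening: 0.0411
```

```bash
python3 - <<'E'
from h import *
goto('n1',.12)
E
```

```text
t 18.62 tcp [0.4817 0.094  0.1289] jaw 1.8958 tilt [-9.e-04  3.e-04 -1.e+00] F [ 0.04 -0.53  0.69] M [ 0.13  -0.161 -0.01 ] open 0.0411 j [ 1.690e-01  2.640e-01  1.880e+00  1.000e-03  9.990e-01 -1.727e+00]
spin -0.001 j6 -1.727 shift after spin [-0.9  0.7 64.9] | before spin [-0.9  0.7 64.9] rows 1.5556530137527567
```

Emit:
carry_out(series=[[[-0.9, 0.7, 10], 0, 0.55], [[0, 0, 20], 0, 0.55], [[0, 0, 20], 0, 0.55], [[0, 0, 11], 0, 0.55], [[0, 0, 4], 0, 0.55], [[0, 0, 0], 0, 0.6], [[0, 0, 0], 0, 0.75], [[0, 0, 0], 0, 0.9], [[0, 0, 0], 0, 0.95], [[0, 0, 0], 0, 0.95], [[0, 0, 0], 0, 0.95], [[0, 0, 0], 0.1, 0.95], [[0, 0, 0], 0.11, 0.95], [[0, 0, 0], 0.11, 0.95], [[0, 0, 0], 0.11, 0.95], [[0, 0, 0], 0.11, 0.95], [[0, 0, 0], 0.11, 0.95], [[0, 0, 0], 0, 0.95], [[0, 0, 0], 0, 0.95]])

```text
time: 20.2
tool_pos: [0.4835, 0.0925, 0.0648]
ee_rot: [0.001, 0.812, 0.584, 0.0]
force: [-0.3, -3.9, 5.7]
opening: 0.0126
```

```bash
python3 - <<'E'
from h import *
goto('n1',.77); turnof(); print('next n3'); plan(*wpt(*NB['n3']),.14,WY-.08+np.pi/2)
E
```

```text
t 20.2 tcp [0.4835 0.0925 0.0648] jaw 1.2467 tilt [ 1.4e-03 -9.0e-04 -1.0e+00] F [-0.33 -3.92  5.71] M [-0.713 -0.112 -0.135] open 0.0126 j [ 0.166  0.342  1.961 -0.002  0.838 -1.079]
spin -0.0001 j6 -1.079 shift after spin [ 0.5 -1.2  0.8] | before spin [ 0.5 -1.2  0.8] rows 0.03650345206812374
turn now 0.7701
next n3
spin -0.6901 j6 -1.079 shift after spin [-138.5   10.7  -75. ] | before spin [-100.    96.4  -75. ] rows 3.7856948382630806
```

Emit:
carry_out(series=[[[0, 0, 0], 0, 0.7], [[0, 0, 0], 0, 0.55], [[0, 0, 0], 0, 0.55], [[0, 0, -15], 0, 0.55], [[0, 0, -30], 0, 0.55], [[0, 0, -30], 0, 0.55], [[-12, 12, 0], 0, 0.55], [[-25, 24, 0], 0, 0.55], [[-26, 25, 0], 0, 0.55], [[-25, 24, 0], -0.01, 0.55], [[-12, 11.4, 0], -0.1, 0.55], [[0, 0, 0], -0.12, 0.55], [[0, 0, 0], -0.12, 0.55], [[0, 0, 0], -0.12, 0.55], [[0, 0, 0], -0.12, 0.55], [[0, 0, 0], -0.1, 0.55], [[0, 0, 0], 0, 0.55]])

```text
time: 21.62
tool_pos: [0.5422, -0.0323, 0.1387]
ee_rot: [-0.0, 0.567, 0.824, -0.0]
force: [1.4, 0.3, -0.3]
opening: 0.0414
```

```bash
python3 - <<'E'
from h import *
goto('n3',.08)
E
```

```text
t 21.62 tcp [ 0.5422 -0.0323  0.1387] jaw 1.9362 tilt [-7.e-04  4.e-04 -1.e+00] F [ 1.37  0.3  -0.28] M [ 0.111 -0.15   0.01 ] open 0.0414 j [-0.081  0.33   1.751  0.     1.061 -2.017]
spin -0.0006 j6 -2.017 shift after spin [-0.9  0.6 74.7] | before spin [-0.9  0.6 74.7] rows 1.792621012623886
```

Emit:
carry_out(series=[[[-0.9, 0.6, 13], 0, 0.55], [[0, 0, 22], 0, 0.55], [[0, 0, 22], 0, 0.55], [[0, 0, 13], 0, 0.55], [[0, 0, 5], 0, 0.55], [[0, 0, 0], 0, 0.6], [[0, 0, 0], 0, 0.75], [[0, 0, 0], 0, 0.9], [[0, 0, 0], 0, 0.95], [[0, 0, 0], 0, 0.95], [[0, 0, 0], 0, 0.95], [[0, 0, 0], 0.12, 0.95], [[0, 0, 0], 0.115, 0.95], [[0, 0, 0], 0.115, 0.95], [[0, 0, 0], 0.115, 0.95], [[0, 0, 0], 0.115, 0.95], [[0, 0, 0], 0.11, 0.95], [[0, 0, 0], 0, 0.95], [[0, 0, 0], 0, 0.95]])

```text
time: 23.2
tool_pos: [0.5439, -0.0337, 0.0651]
ee_rot: [0.001, 0.812, 0.584, 0.0]
force: [-0.6, -2.9, 6.1]
opening: 0.0126
```

```bash
python3 - <<'E'
from h import *
goto('n3',.77); turnof(); print('next n0'); plan(*wpt(*NB['n0']),.13,WY-.77+np.pi/2)
E
```

```text
t 23.2 tcp [ 0.5439 -0.0337  0.0651] jaw 1.2465 tilt [ 0.0018 -0.0011 -1.    ] F [-0.59 -2.85  6.14] M [-0.43  -0.018 -0.172] open 0.0126 j [-8.300e-02  4.100e-01  1.842e+00 -1.000e-03  8.880e-01 -1.328e+00]
spin -0.0003 j6 -1.328 shift after spin [ 0.5 -1.1  1.1] | before spin [ 0.5 -1.1  1.1] rows 0.03892543181856782
turn now 0.7703
next n0
spin -0.0003 j6 -1.328 shift after spin [ 99.4   0.5 -64.9] | before spin [ 99.4   0.5 -64.9] rows 2.8477624489524236
```

Emit:
carry_out(series=[[[0, 0, 0], 0, 0.7], [[0, 0, 0], 0, 0.55], [[0, 0, 0], 0, 0.55], [[0, 0, -15], 0, 0.55], [[0, 0, -25], 0, 0.55], [[0, 0, -25], 0, 0.55], [[14, 0, 0], 0, 0.55], [[28, 0, 0], 0, 0.55], [[29, 0, 0], 0, 0.55], [[18, 0, 0], 0, 0.55], [[10, 0, 0], 0, 0.55], [[0, 0, 0], 0, 0.55], [[0, 0, 0], 0, 0.55]])

```text
time: 24.28
tool_pos: [0.5745, 0.0606, 0.1284]
ee_rot: [-0.0, 0.812, 0.583, -0.001]
force: [-0.1, -1.6, -0.0]
opening: 0.0412
```

```bash
python3 - <<'E'
from h import *
goto('n0',.77); im,_,_=grab('wrist','w11.png')
E
```

```text
t 24.28 tcp [0.5745 0.0606 0.1284] jaw 1.2455 tilt [-1.6e-03 -7.0e-04 -1.0e+00] F [-0.06 -1.58 -0.04] M [ 0.039 -0.181 -0.005] open 0.0412 j [ 8.600e-02  3.900e-01  1.685e+00 -1.000e-03  1.068e+00 -1.160e+00]
spin -0.0013 j6 -1.16 shift after spin [ 0.3  1.5 64.4] | before spin [ 0.3  1.5 64.4] rows 1.5454076118846765
```

View pics/w11.png

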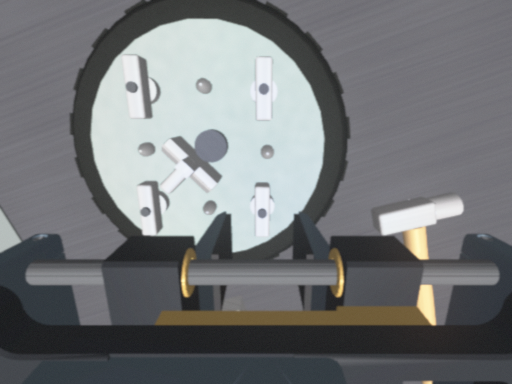

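Emit:
carry_out(series=[[[0, 1.5, 10], 0, 0.55], [[0, 0, 20], 0, 0.55], [[0, 0, 20], 0, 0.55], [[0, 0, 10], 0, 0.55], [[0, 0, 4], 0, 0.55], [[0, 0, 0], 0, 0.6], [[0, 0, 0], 0, 0.75], [[0, 0, 0], 0, 0.9], [[0, 0, 0], 0, 0.95], [[0, 0, 0], 0, 0.95], [[0, 0, 0], 0, 0.95], [[0, 0, 0], 0.115, 0.95], [[0, 0, 0], 0.115, 0.95], [[0, 0, 0], 0.115, 0.95], [[0, 0, 0], 0.115, 0.95], [[0, 0, 0], 0.115, 0.95], [[0, 0, 0], 0.115, 0.95], [[0, 0, 0], 0.02, 0.95], [[0, 0, 0], 0, 0.95], [[0, 0, 0], 0, 0.95]])

```text
time: 26.0
tool_pos: [0.5763, 0.0589, 0.066]
ee_rot: [0.001, 0.964, 0.265, -0.0]
force: [-2.8, -5.9, 6.8]
opening: 0.0124
```

```bash
python3 - <<'E'
from h import *
goto('n0',1.48); turnof(); print('next n2'); plan(*wpt(*NB['n2']),.13,WY-.77+np.pi/2)
E
```

```text
t 26.0 tcp [0.5763 0.0589 0.066 ] jaw 0.5363 tilt [ 1.0e-04 -2.2e-03 -1.0e+00] F [-2.78 -5.86  6.84] M [-0.94   0.238  0.005] open 0.0124 j [ 0.083  0.456  1.757 -0.003  0.928 -0.451]
spin -0.0005 j6 -0.451 shift after spin [ 0.4 -1.5  2. ] | before spin [ 0.4 -1.5  2. ] rows 0.06117830564384361
turn now 1.4805
next n2
spin -0.7105 j6 -0.451 shift after spin [ -96.3 -101.3  -63.8] | before spin [-139.   -14.   -63.8] rows 3.684340536110331
```

Emit:
carry_out(series=[[[0, 0, 0], 0, 0.7], [[0, 0, 0], 0, 0.55], [[0, 0, 0], 0, 0.55], [[0, 0, -15], 0, 0.55], [[0, 0, -25], 0, 0.55], [[0, 0, -24], 0, 0.55], [[-18, -2, 0], 0, 0.55], [[-33, -3.5, 0], 0, 0.55], [[-36, -3.5, 0], 0, 0.55], [[-33, -3.5, 0], 0, 0.55], [[-19, -1.5, 0], -0.11, 0.55], [[0, 0, 0], -0.12, 0.55], [[0, 0, 0], -0.12, 0.55], [[0, 0, 0], -0.12, 0.55], [[0, 0, 0], -0.12, 0.55], [[0, 0, 0], -0.12, 0.55], [[0, 0, 0], 0, 0.55]])

```text
time: 27.42
tool_pos: [0.4498, 0.0017, 0.1291]
ee_rot: [-0.0, 0.812, 0.584, 0.0]
force: [0.5, 0.2, -0.3]
opening: 0.0412
```

```bash
python3 - <<'E'
from h import *
goto('n2',.77)
E
```

```text
t 27.42 tcp [0.4498 0.0017 0.1291] jaw 1.2463 tilt [ 2.e-04  3.e-04 -1.e+00] F [ 0.46  0.25 -0.32] M [ 0.033 -0.143 -0.035] open 0.0412 j [-0.022  0.202  1.966  0.     0.974 -1.269]
spin -0.0005 j6 -1.269 shift after spin [-1.7  0.4 65.1] | before spin [-1.7  0.4 65.1] rows 1.5625002018875898
```

Emit:
carry_out(series=[[[-1.7, 0.4, 10], 0, 0.55], [[0, 0, 20], 0, 0.55], [[0, 0, 20], 0, 0.55], [[0, 0, 11], 0, 0.55], [[0, 0, 4], 0, 0.55], [[0, 0, 0], 0, 0.6], [[0, 0, 0], 0, 0.75], [[0, 0, 0], 0, 0.9], [[0, 0, 0], 0, 0.95], [[0, 0, 0], 0, 0.95], [[0, 0, 0], 0, 0.95], [[0, 0, 0], 0.115, 0.95], [[0, 0, 0], 0.115, 0.95], [[0, 0, 0], 0.115, 0.95], [[0, 0, 0], 0.115, 0.95], [[0, 0, 0], 0.115, 0.95], [[0, 0, 0], 0.115, 0.95], [[0, 0, 0], 0.02, 0.95], [[0, 0, 0], 0, 0.95], [[0, 0, 0], 0, 0.95]])

```text
time: 29.08
tool_pos: [0.4497, -0.001, 0.0649]
ee_rot: [0.001, 0.964, 0.265, 0.0]
force: [-0.9, -4.7, 6.0]
opening: 0.0128
```

```bash
python3 - <<'E'
from h import *
goto('n2',1.48); turnof(); print('next n1'); plan(*wpt(*NB['n1']),.13,WY-.77+np.pi/2)
E
```

```text
t 29.08 tcp [ 0.4497 -0.001   0.0649] jaw 0.5364 tilt [ 7.0e-04 -1.3e-03 -1.0e+00] F [-0.91 -4.69  5.95] M [-0.745  0.186  0.009] open 0.0128 j [-2.700e-02  2.850e-01  2.053e+00 -2.000e-03  8.030e-01 -5.620e-01]
spin -0.0004 j6 -0.562 shift after spin [ 0.5 -0.9  0.9] | before spin [ 0.5 -0.9  0.9] rows 0.03202909869365643
turn now 1.4804
next n1
spin -0.7104 j6 -0.562 shift after spin [ 99.9   1.2 -65.2] | before spin [ 76.5 -64.2 -65.2] rows 2.860760056809881
```

Emit:
carry_out(series=[[[0, 0, 0], 0, 0.7], [[0, 0, 0], 0, 0.55], [[0, 0, 0], 0, 0.55], [[0, 0, -15], 0, 0.55], [[0, 0, -25], 0, 0.55], [[0, 0, -25], 0, 0.55], [[11, -9.2, 0], 0, 0.55], [[22, -18.5, 0], 0, 0.55], [[22, -18.5, 0], 0, 0.55], [[15, -12, 0], 0, 0.55], [[6.5, -6, 0], -0.11, 0.55], [[0, 0, 0], -0.12, 0.55], [[0, 0, 0], -0.12, 0.55], [[0, 0, 0], -0.12, 0.55], [[0, 0, 0], -0.12, 0.55], [[0, 0, 0], -0.12, 0.55], [[0, 0, 0], 0, 0.55]])

```text
time: 30.5
tool_pos: [0.4825, 0.0941, 0.1289]
ee_rot: [-0.0, 0.812, 0.584, -0.0]
force: [-0.0, 0.2, -0.3]
opening: 0.0408
```

```bash
python3 - <<'E'
from h import *
goto('n1',.77)
E
```

```text
t 30.5 tcp [0.4825 0.0941 0.1289] jaw 1.2465 tilt [-5.e-04  2.e-04 -1.e+00] F [-0.04  0.24 -0.27] M [ 0.052 -0.218 -0.027] open 0.0408 j [ 0.169  0.265  1.878  0.     0.999 -1.078]
spin -0.0003 j6 -1.078 shift after spin [-0.7  0.3 64.9] | before spin [-0.7  0.3 64.9] rows 1.5561429692049782
```

Emit:
carry_out(series=[[[-0.7, 0.3, 10], 0, 0.55], [[0, 0, 20], 0, 0.55], [[0, 0, 20], 0, 0.55], [[0, 0, 11], 0, 0.55], [[0, 0, 4], 0, 0.55], [[0, 0, 0], 0, 0.6], [[0, 0, 0], 0, 0.75], [[0, 0, 0], 0, 0.9], [[0, 0, 0], 0, 0.95], [[0, 0, 0], 0, 0.95], [[0, 0, 0], 0, 0.95], [[0, 0, 0], 0.115, 0.95], [[0, 0, 0], 0.115, 0.95], [[0, 0, 0], 0.115, 0.95], [[0, 0, 0], 0.115, 0.95], [[0, 0, 0], 0.115, 0.95], [[0, 0, 0], 0.115, 0.95], [[0, 0, 0], 0.02, 0.95], [[0, 0, 0], 0, 0.95], [[0, 0, 0], 0, 0.95]])

```text
time: 32.17
tool_pos: [0.4828, 0.0922, 0.0649]
ee_rot: [0.001, 0.964, 0.265, -0.0]
force: [-2.1, -5.0, 6.6]
opening: 0.0127
```

```bash
python3 - <<'E'
from h import *
goto('n1',1.48); turnof(); print('next n3'); plan(*wpt(*NB['n3']),.14,WY-.77+np.pi/2)
E
```

```text
t 32.17 tcp [0.4828 0.0922 0.0649] jaw 0.5365 tilt [ 4.0e-04 -1.7e-03 -1.0e+00] F [-2.14 -4.98  6.59] M [-0.96   0.118 -0.053] open 0.0127 j [ 0.166  0.341  1.962 -0.002  0.839 -0.368]
spin -0.0003 j6 -0.368 shift after spin [ 0.5 -1.1  0.9] | before spin [ 0.5 -1.1  0.9] rows 0.035228028431869736
turn now 1.4803
next n3
spin -0.7103 j6 -0.368 shift after spin [-99.5  97.  -74.9] | before spin [-12.2 138.5 -74.9] rows 3.786485556489773
```

Emit:
carry_out(series=[[[0, 0, 0], 0, 0.7], [[0, 0, 0], 0, 0.55], [[0, 0, 0], 0, 0.55], [[0, 0, -15], 0, 0.55], [[0, 0, -30], 0, 0.55], [[0, 0, -30], 0, 0.55], [[-1.5, 18, 0], 0, 0.55], [[-3, 33, 0], 0, 0.55], [[-3, 36, 0], 0, 0.55], [[-3, 33, 0], 0, 0.55], [[-1.7, 18.5, 0], -0.11, 0.55], [[0, 0, 0], -0.12, 0.55], [[0, 0, 0], -0.12, 0.55], [[0, 0, 0], -0.12, 0.55], [[0, 0, 0], -0.12, 0.55], [[0, 0, 0], -0.12, 0.55], [[0, 0, 0], 0, 0.55]])

```text
time: 33.58
tool_pos: [0.5428, -0.032, 0.1389]
ee_rot: [-0.0, 0.812, 0.584, 0.0]
force: [-0.2, 0.3, -1.1]
opening: 0.0411
```

```bash
python3 - <<'E'
from h import *
goto('n3',.77)
E
```

```text
t 33.58 tcp [ 0.5428 -0.032   0.1389] jaw 1.2463 tilt [-1.e-04  4.e-04 -1.e+00] F [-0.21  0.26 -1.05] M [ 0.101 -0.182 -0.062] open 0.0411 j [-0.08   0.33   1.75   0.     1.061 -1.327]
spin -0.0005 j6 -1.327 shift after spin [-0.8  0.5 74.9] | before spin [-0.8  0.5 74.9] rows 1.797172597954967
```

Emit:
carry_out(series=[[[-0.8, 0.5, 13], 0, 0.55], [[0, 0, 22], 0, 0.55], [[0, 0, 22], 0, 0.55], [[0, 0, 13], 0, 0.55], [[0, 0, 5], 0, 0.55], [[0, 0, 0], 0, 0.6], [[0, 0, 0], 0, 0.75], [[0, 0, 0], 0, 0.9], [[0, 0, 0], 0, 0.95], [[0, 0, 0], 0, 0.95], [[0, 0, 0], 0, 0.95], [[0, 0, 0], 0.115, 0.95], [[0, 0, 0], 0.115, 0.95], [[0, 0, 0], 0.115, 0.95], [[0, 0, 0], 0.115, 0.95], [[0, 0, 0], 0.115, 0.95], [[0, 0, 0], 0.115, 0.95], [[0, 0, 0], 0.02, 0.95], [[0, 0, 0], 0, 0.95], [[0, 0, 0], 0, 0.95]])

```text
time: 35.25
tool_pos: [0.5432, -0.034, 0.0651]
ee_rot: [0.001, 0.964, 0.265, 0.0]
force: [-1.9, -3.0, 5.3]
opening: 0.0127
```

```bash
python3 - <<'E'
from h import *
goto('n3',1.48); turnof()
E
```

```text
t 35.25 tcp [ 0.5432 -0.034   0.0651] jaw 0.5363 tilt [ 0.001  -0.0015 -1.    ] F [-1.89 -3.    5.34] M [-0.747  0.168 -0.032] open 0.0127 j [-0.083  0.41   1.843 -0.002  0.888 -0.618]
spin -0.0005 j6 -0.618 shift after spin [ 0.4 -1.   1.1] | before spin [ 0.4 -1.   1.1] rows 0.037704766585999465
turn now 1.4805
```

Emit:
carry_out(series=[[[0, 0, 0], 0, 0.7], [[0, 0, 0], 0, 0.55], [[0, 0, 0], 0, 0.55], [[0, 0, -15], 0, 0.55], [[0, 0, -30], 0, 0.55], [[0, 0, -35], 0, 0.5], [[0, 0, -30], -0.1, 0.5], [[0, 0, -15], -0.12, 0.5], [[0, 0, 0], -0.12, 0.5], [[0, 0, 0], -0.12, 0.5], [[0, 0, 0], -0.12, 0.5], [[0, 0, 0], -0.12, 0.5], [[0, 0, 0], -0.12, 0.5], [[0, 0, 0], -0.12, 0.5], [[0, 0, 0], -0.08, 0.5], [[0, 0, 0], 0, 0.5]])

```text
time: 36.58
tool_pos: [0.5429, -0.0329, 0.1889]
ee_rot: [-0.0, 0.712, 0.702, -0.0]
force: [-0.1, -0.3, 0.2]
opening: 0.0457
```

```bash
python3 - <<'E'
from h import *
stat(); plan(0.465,-0.2972,.16,1.556); im,_,_=grab('top','t12.png')
cv2.imwrite('pics/t12c.png',cv2.resize(im[140:260,180:390],None,fx=3.8,fy=3.8,interpolation=cv2.INTER_CUBIC)[...,::-1])
im,_,_=grab('wrist','w12.png')
E
```

```text
t 36.58 tcp [ 0.5429 -0.0329  0.1889] jaw 1.5558 tilt [-4.e-04  4.e-04 -1.e+00] F [-0.08 -0.29  0.22] M [ 0.054 -0.118 -0.025] open 0.0457 j [-0.082  0.289  1.676  0.     1.178 -1.638]
spin -0.0002 j6 -1.638 shift after spin [-265.4  -73.9   28.8] | before spin [-265.4  -73.9   28.8] rows 6.643176921299461
```

View pics/t12c.png

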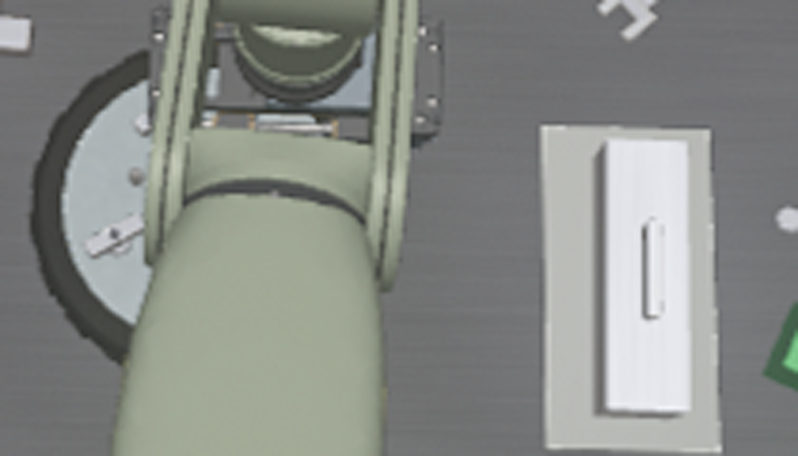

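View pics/w12.png

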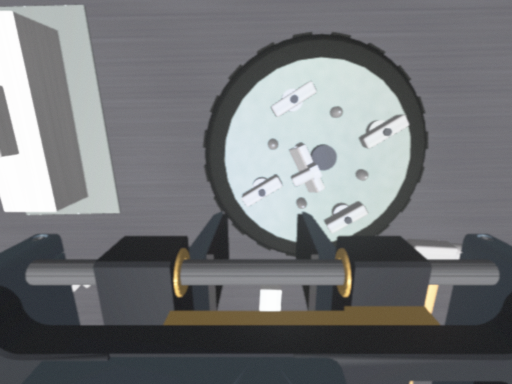

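```bash
python3 - <<'E'
from h import *
im,K,W=load('t12.png')
c=lambda p,z:onz(K,W,(p[0]+.5)/3.8-.5+180,(p[1]+.5)/3.8-.5+140,z)
q=[c(p,.063) for p in [(607,140),(688,141),(690,411),(608,410)]]; print(np.mean(q,0),[(np.linalg.norm(q[i]-q[i-1]),np.arctan2(*(q[i]-q[i-1])[1::-1])) for i in range(4)])
print('rib',c((653,219),.087),c((652,317),.087))
# nuts turn from wrist
im,K,W=load('w12.png')
for n,a,b in [('nA',(364,142),(407,120)),('nB',(327,231),(367,206)),('nC',(244,200),(281,181)),('nD',(274,110),(313,88))]:
    P=onz(K,W,*a,.078);Q=onz(K,W,*b,.078); d=P-Q; print(n,((P+Q)/2).round(3),'turn',(WY-np.arctan2(d[1],d[0]))%np.pi)
E
```

```text
[ 0.46462015 -0.29829498  0.063     ] [(np.float64(0.1999481399584556), np.float64(-0.015546669583658888)), (np.float64(0.060043472453144404), np.float64(-1.5625109368176258)), (np.float64(0.19992051421596532), np.float64(3.1203113660675266)), (np.float64(0.05889810196052021), np.float64(1.5800702748413356))]
rib [ 0.50032575 -0.29767615  0.087     ] [ 0.42893408 -0.29521857  0.087     ]
nA [0.482 0.093 0.078] turn 1.5458955154158258
nB [0.575 0.06  0.078] turn 1.4196067634022875
nC [ 0.542 -0.032  0.078] turn 1.5458408370496344
nD [ 0.45  -0.     0.078] turn 1.537358165571075
```

Emit:
carry_out(series=[[[-15, -4, 0], 0, 0.5], [[-33, -9.2, 0], 0, 0.5], [[-37, -10.4, 0], 0, 0.5], [[-37, -10.4, 0], 0, 0.5], [[-37, -10.4, 0], 0, 0.5], [[-37, -10.4, 0], 0, 0.5], [[-33, -9.2, 0], 0, 0.5], [[-22, -6, 10], 0, 0.5], [[-14.4, -3.9, 20], 0, 0.5], [[0, 0, 10], 0, 0.5], [[0, 0, 0], 0, 0.5], [[0, 0, 0], 0, 0.5]])

```text
time: 37.68
tool_pos: [0.4646, -0.2965, 0.1488]
ee_rot: [-0.001, 0.713, 0.701, 0.0]
force: [-0.3, 0.6, 0.6]
opening: 0.0457
```

```bash
python3 - <<'E'
from h import *
stat(); plan(0.465,-0.2972,.067,1.556); im,_,_=grab('wrist','w13.png')
E
```

```text
t 37.68 tcp [ 0.4646 -0.2965  0.1488] jaw 1.5535 tilt [-0.0011  0.0013 -1.    ] F [-0.34  0.59  0.65] M [ 0.195 -0.119 -0.011] open 0.0457 j [-5.890e-01  3.330e-01  1.718e+00  1.000e-03  1.092e+00 -2.143e+00]
spin -0.0025 j6 -2.143 shift after spin [-0.8  0.5 81.8] | before spin [-0.8  0.5 81.8] rows 1.9612121608788853
```

View pics/w13.png

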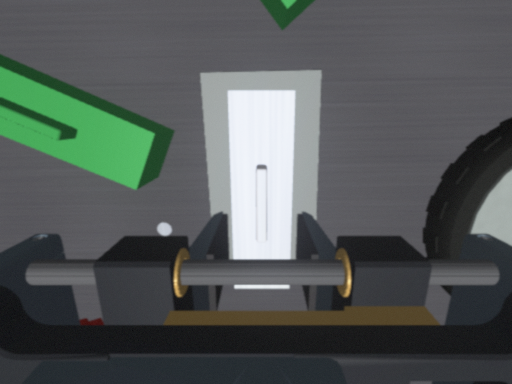

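Emit:
carry_out(series=[[[-0.8, 0.5, 12], 0, 0.5], [[0, 0, 22], 0, 0.5], [[0, 0, 22], 0, 0.5], [[0, 0, 14], 0, 0.5], [[0, 0, 8], 0, 0.5], [[0, 0, 2], 0, 0.5], [[0, 0, 0], 0, 0.6], [[0, 0, 0], 0, 0.75], [[0, 0, 0], 0, 0.9], [[0, 0, 0], 0, 0.97], [[0, 0, 0], 0, 0.97], [[0, 0, 0], 0, 0.97], [[0, 0, 0], 0, 0.97]], newtons=50)

```text
time: 38.82
tool_pos: [0.4652, -0.2981, 0.0695]
ee_rot: [0.0, 0.713, 0.701, 0.0]
force: [-0.7, 1.2, 0.7]
opening: 0.0098
```

```bash
python3 - <<'E'
from h import *
stat()
E
```

```text
t 38.82 tcp [ 0.4652 -0.2981  0.0695] jaw 1.5537 tilt [ 3.e-04  1.e-04 -1.e+00] F [-0.69  1.16  0.68] M [ 0.252 -0.125 -0.017] open 0.0098 j [-0.591  0.416  1.818  0.     0.908 -2.145]
```

Emit:
carry_out(series=[[[0, 0, -8], 0, 0.97], [[0, 0, -20], 0, 0.97], [[0, 0, -25], 0, 0.97], [[0, 0, -25], 0, 0.97], [[0, 0, -25], 0, 0.97], [[0, 0, -25], 0, 0.97], [[0, 0, -10], 0, 0.97], [[0, 0, 0], 0, 0.97], [[0, 0, 0], 0, 0.97]])

```text
time: 39.57
tool_pos: [0.4647, -0.2979, 0.2066]
ee_rot: [-0.0, 0.713, 0.701, -0.0]
force: [0.2, 0.2, -2.6]
opening: 0.0096
```

```bash
python3 - <<'E'
from h import *
stat(); plan(*WC,.21,WY+np.pi/2); grab('wrist','w14.png')
im,_,_=grab('side','s14.png'); cv2.imwrite('pics/s14c.png',cv2.resize(im[80:260,200:380],None,fx=3,fy=3)[...,::-1])
E
```

```text
t 39.57 tcp [ 0.4647 -0.2979  0.2066] jaw 1.5539 tilt [-8.e-04  4.e-04 -1.e+00] F [ 0.21  0.16 -2.58] M [ 0.107 -0.139  0.017] open 0.0096 j [-0.591  0.289  1.629 -0.     1.225 -2.145]
spin -0.4629 j6 -2.145 shift after spin [275.3 185.   -3.3] | before spin [328.9  42.6  -3.3] rows 7.953370405517409
```

View pics/s14c.png

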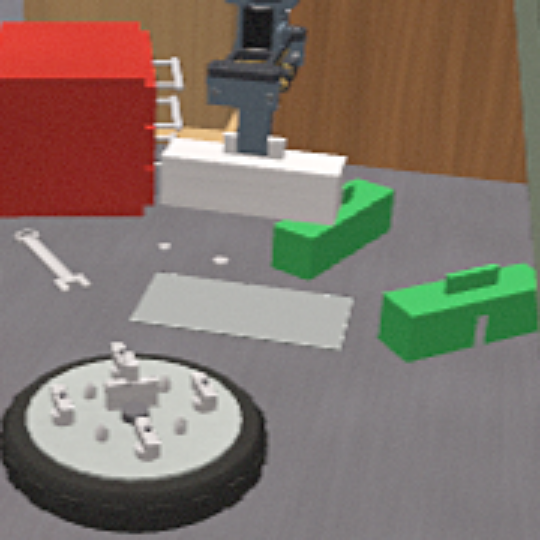

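View pics/w14.png

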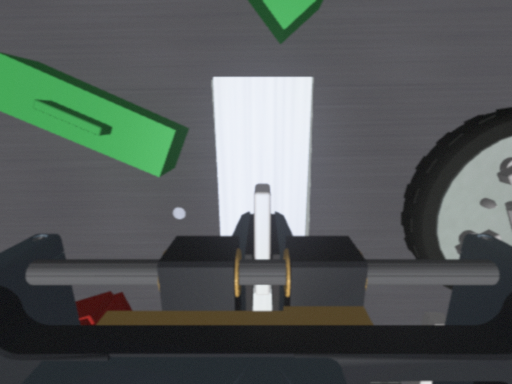

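Emit:
carry_out(series=[[[12, 1.5, 0], 0, 0.97], [[25, 3.2, 0], 0, 0.97], [[35, 4.5, 0], 0, 0.97], [[35, 4.5, 0], 0, 0.97], [[35, 4.5, 0], 0, 0.97], [[35, 4.5, 0], 0, 0.97], [[35, 4.5, 0], 0, 0.97], [[35, 4.5, 0], 0, 0.97], [[35, 4.5, 0], 0, 0.97], [[25, 3.2, 0], 0, 0.97], [[15, 2, 0], 0, 0.97], [[7, 1, 0], -0.1, 0.97], [[0, 0, 0], -0.12, 0.97], [[0, 0, 0], -0.12, 0.97], [[0, 0, 0], -0.123, 0.97], [[0, 0, 0], 0, 0.97], [[0, 0, 0], 0, 0.97]])

```text
time: 41.08
tool_pos: [0.5122, 0.0306, 0.2062]
ee_rot: [-0.001, 0.534, 0.845, -0.001]
force: [-0.1, -0.6, -3.1]
opening: 0.0098
```

```bash
python3 - <<'E'
from h import *
stat(); plan(*WC,.15,WY+np.pi/2); grab('wrist','w15.png')
E
```

```text
t 41.08 tcp [0.5122 0.0306 0.2062] jaw 2.0142 tilt [-2.3e-03  1.0e-04 -1.0e+00] F [-0.1  -0.65 -3.12] M [ 0.071 -0.102  0.008] open 0.0098 j [ 0.037  0.229  1.713  0.     1.202 -1.977]
spin -0.0026 j6 -1.977 shift after spin [-0.7  0.4 56.2] | before spin [-0.7  0.5 56.2] rows 1.3469943032935154
```

View pics/w15.png

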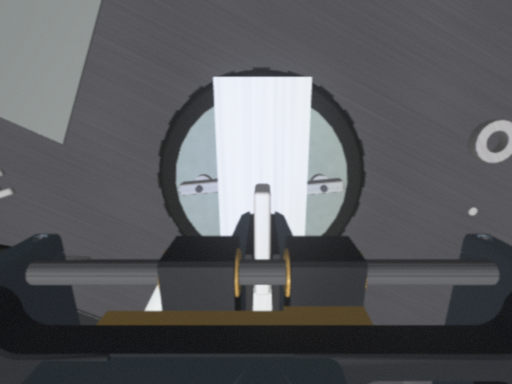

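Emit:
carry_out(series=[[[-0.7, 0.4, 10], -0.0026, 0.97], [[0, 0, 15], 0, 0.97], [[0, 0, 15], 0, 0.97], [[0, 0, 10], 0, 0.97], [[0, 0, 5], 0, 0.97], [[0, 0, 0], 0, 0.97], [[0, 0, 0], 0, 0.97], [[0, 0, 0], 0, 0.97]])

```text
time: 41.8
tool_pos: [0.5144, 0.0296, 0.1529]
ee_rot: [0.001, 0.532, 0.847, 0.0]
force: [-0.1, 0.4, -2.6]
opening: 0.0096
```

```bash
python3 - <<'E'
from h import *
stat(); plan(*WC,.138,WY+np.pi/2)
E
```

```text
t 41.8 tcp [0.5144 0.0296 0.1529] jaw 2.0193 tilt [ 0.0017 -0.     -1.    ] F [-0.09  0.37 -2.61] M [ 0.103 -0.049  0.011] open 0.0096 j [ 0.035  0.274  1.795 -0.     1.071 -1.984]
spin 0.0025 j6 -1.984 shift after spin [ 1.2 -1.2 14.9] | before spin [ 1.2 -1.2 14.9] rows 0.3591391114811435
```

Emit:
carry_out(series=[[[0, 0, 0], 0, 0.97], [[0, 0, 0], 0, 0.97], [[0, 0, 0], 0, 0.97], [[0, 0, 0], 0, 0.97]])

```text
time: 42.13
tool_pos: [0.5138, 0.0296, 0.1525]
ee_rot: [0.0, 0.532, 0.847, 0.0]
force: [-0.3, 0.8, -3.3]
opening: 0.0093
```

```bash
python3 - <<'E'
from h import *
stat(); plan(*WC,.138,WY+np.pi/2)
E
```

```text
t 42.13 tcp [0.5138 0.0296 0.1525] jaw 2.0195 tilt [ 7.e-04 -0.e+00 -1.e+00] F [-0.32  0.81 -3.31] M [ 0.067 -0.088 -0.004] open 0.0093 j [ 0.035  0.274  1.796 -0.     1.071 -1.984]
spin 0.0027 j6 -1.984 shift after spin [ 1.  -0.7 14.5] | before spin [ 1.  -0.7 14.5] rows 0.3492384808972393
```

Emit:
carry_out(series=[[[0.9, -0.7, 0], 0.0027, 0.97], [[0, 0, 4], 0, 0.97], [[0, 0, 4], 0, 0.97], [[0, 0, 4], 0, 0.97], [[0, 0, 4], 0, 0.97], [[0, 0, 2], 0, 0.97], [[0, 0, 0], 0, 0.97], [[0, 0, 0], 0, 0.97], [[0, 0, 0], 0, 0.97]])

```text
time: 42.88
tool_pos: [0.5128, 0.0302, 0.1342]
ee_rot: [0.0, 0.533, 0.846, 0.0]
force: [0.1, 0.1, -3.8]
opening: 0.0096
```

```bash
python3 - <<'E'
from h import *
stat(); plan(*WC,.1165,WY+np.pi/2)
E
```

```text
t 42.88 tcp [0.5128 0.0302 0.1342] jaw 2.0168 tilt [ 1.e-04  0.e+00 -1.e+00] F [ 0.14  0.11 -3.78] M [ 0.126 -0.151  0.033] open 0.0096 j [ 0.036  0.291  1.824  0.     1.027 -1.98 ]
spin -0.0 j6 -1.98 shift after spin [ 0.   0.  17.7] | before spin [ 0.   0.  17.7] rows 0.42526872411115624
```

Emit:
carry_out(series=[[[0, 0, 3], 0, 0.97], [[0, 0, 3], 0, 0.97], [[0, 0, 3], 0, 0.97], [[0, 0, 3], 0, 0.97], [[0, 0, 0], 0, 0.97], [[0, 0, 0], 0, 0.97]])

```text
time: 43.38
tool_pos: [0.513, 0.03, 0.1218]
ee_rot: [0.0, 0.533, 0.846, -0.0]
force: [2.0, -2.7, -4.6]
opening: 0.0097
```

```bash
python3 - <<'E'
from h import *
stat(); plan(*WC,.1165,WY+np.pi/2)
E
```

```text
t 43.38 tcp [0.513  0.03   0.1218] jaw 2.0169 tilt [ 4.e-04 -3.e-04 -1.e+00] F [ 1.99 -2.73 -4.55] M [-0.369 -0.709 -0.016] open 0.0097 j [ 0.036  0.304  1.841 -0.     0.997 -1.981]
spin 0.0001 j6 -1.981 shift after spin [ 0.3 -0.   5.3] | before spin [ 0.3 -0.   5.3] rows 0.1270810297705037
```

Emit:
carry_out(series=[[[0, 0, 2], 0, 0.97], [[0, 0, 2], 0, 0.97], [[0, 0, 1.5], 0, 0.97], [[0, 0, 1], 0, 0.97], [[0, 0, 0], 0, 0.97]])

```text
time: 43.8
tool_pos: [0.512, 0.0305, 0.1164]
ee_rot: [-0.001, 0.533, 0.846, 0.0]
force: [-2.0, 0.0, 5.7]
opening: 0.0096
```

```bash
python3 - <<'E'
from h import *
stat()
E
```

```text
t 43.8 tcp [0.512  0.0305 0.1164] jaw 2.0166 tilt [-9.e-04  7.e-04 -1.e+00] F [-2.04  0.03  5.66] M [-0.145 -0.005 -0.038] open 0.0096 j [ 3.700e-02  3.090e-01  1.849e+00  1.000e-03  9.850e-01 -1.980e+00]
```

Emit:
carry_out(series=[[[0, 0, 1], 0, 0.97], [[0, 0, 0], 0, 0.97], [[0, 0, 0], 0, 0.97]])

```text
time: 44.05
tool_pos: [0.512, 0.0306, 0.1164]
ee_rot: [-0.0, 0.533, 0.846, 0.0]
force: [-3.9, 0.2, 10.4]
opening: 0.0099
```

```bash
python3 - <<'E'
from h import *
stat()
E
```

```text
t 44.05 tcp [0.512  0.0306 0.1164] jaw 2.0165 tilt [-5.e-04  8.e-04 -1.e+00] F [-3.88  0.17 10.44] M [-0.241  0.356 -0.016] open 0.0099 j [ 3.70e-02  3.09e-01  1.85e+00  1.00e-03  9.84e-01 -1.98e+00]
```

Seated firmly at the expected height, pushing about 14 N. I'll release and back off.

Emit:
carry_out(series=[[[0, 0, -1], 0, 0.97], [[0, 0, 0], 0, 0.85], [[0, 0, 0], 0, 0.7], [[0, 0, 0], 0, 0.6], [[0, 0, 0], 0, 0.6], [[0, 0, -5], 0, 0.6], [[0, 0, -20], 0, 0.6], [[0, 0, -30], 0, 0.6], [[0, 0, -35], 0, 0.6], [[0, 20, -30], 0, 0.6], [[0, 35, -10], 0, 0.6], [[0, 25, 0], 0, 0.6], [[0, 0, 0], 0, 0.6], [[0, 0, 0], 0, 0.6], [[0, 0, 0], 0, 0.6], [[0, 0, 0], 0, 0.6]])

```text
time: 45.38
tool_pos: [0.5837, 0.0642, 0.2453]
ee_rot: [-0.001, 0.533, 0.846, -0.001]
force: [0.2, -1.2, 0.7]
opening: 0.0365
```

```bash
python3 - <<'E'
from h import *
stat(); im,K,W=grab('wrist','w16.png'); cv2.imwrite('pics/w16c.png',cv2.resize(im[0:240,130:400],None,fx=2.5,fy=2.5,interpolation=cv2.INTER_CUBIC)[...,::-1])
im,_,_=grab('side','s16.png'); cv2.imwrite('pics/s16c.png',cv2.resize(im[180:260,190:300],None,fx=7,fy=7,interpolation=cv2.INTER_CUBIC)[...,::-1])
E
```

```text
t 45.38 tcp [0.5837 0.0642 0.2453] jaw 2.0166 tilt [-1.7e-03 -4.0e-04 -1.0e+00] F [ 0.17 -1.15  0.67] M [ 0.137 -0.1   -0.01 ] open 0.0365 j [ 0.09   0.323  1.481 -0.     1.34  -1.926]
```

View pics/w16c.png

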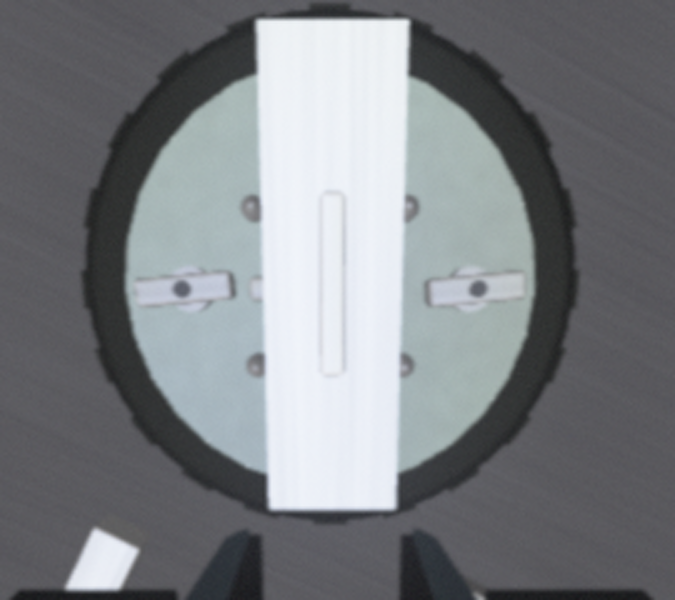

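View pics/s16c.png

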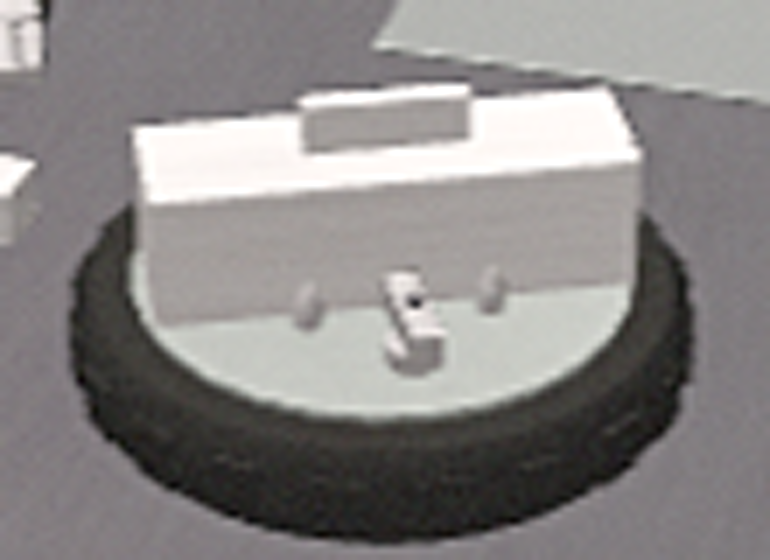

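```bash
python3 - <<'E'
from h import *
im,K,W=load('w16.png')
c=lambda p,z:onz(K,W,(p[0]+.5)/2.5-.5+130,(p[1]+.5)/2.5-.5,z)
def wf(P): 
    d=P[:2]-WC; s,co=np.sin(WY),np.cos(WY); return (co*d[0]+s*d[1]).round(4),(-s*d[0]+co*d[1]).round(4)
print('pad outer',wf(c((249,289),.1)))
g=[c(p,.11) for p in [(256,18),(409,18),(397,510),(270,510)]]; print('guard',wf(np.mean(g,0)))
for n,a,b in [('n3',(134,293),(233,285)),('n1',(426,293),(524,284))]:
    d=c(b,.078)-c(a,.078); print(n,(WY-np.arctan2(d[1],d[0]))%np.pi)
a0=load('top0.png')[0].astype(int); b0=eyes.grab_frame('top').astype(int)
m=(abs(a0-b0).max(2)>40).astype(np.uint8)
n,l,s,ct=cv2.connectedComponentsWithStats(m); print([ (s[i][:4].tolist(),s[i][4]) for i in range(1,n) if s[i][4]>15])
E
```

```text
pad outer (np.float64(0.0005), np.float64(-0.0356))
guard (np.float64(-0.0003), np.float64(0.0016))
n3 1.4935152933249596
n1 1.4822377933691675
[([163, 69, 230, 315], np.int32(21193)), ([210, 173, 6, 11], np.int32(23)), ([255, 180, 9, 5], np.int32(16)), ([161, 294, 51, 90], np.int32(738)), ([107, 301, 54, 60], np.int32(2809)), ([493, 328, 19, 5], np.int32(19)), ([475, 333, 17, 4], np.int32(18)), ([456, 334, 16, 26], np.int32(129)), ([492, 334, 15, 7], np.int32(27)), ([482, 336, 10, 6], np.int32(19)), ([422, 348, 90, 36], np.int32(1435)), ([135, 358, 16, 26], np.int32(50)), ([400, 366, 54, 13], np.int32(242)), ([231, 369, 26, 10], np.int32(71)), ([256, 372, 9, 12], np.int32(52)), ([266, 372, 7, 12], np.int32(31))]
```

The pad's outer face measures 35.6 mm from the centre (fully sprung out is 36), and the guard is about 1.6 mm off centre. The visible nuts read about 1.48 and 1.49 rad. Handing in.

```bash
python3 -c "
from h import *
print(job.job_done()); stat()"
```

```text
the job is handed in; nothing more can be done
None
the job is handed in; nothing more can be done
```

The guard is back on the wheel with the tab sprung out, and all four nuts are tight. I handed the job in at about 45.5 s of robot time; no verdict is reported.

**What I did:**
- I pinched in the tab, lifted the guard off and stood it on the mat.
- I tightened nut0, nut2, nut1 and nut3 to about 0.77 rad, then in the same order to about 1.48 rad, measured as the tool's turn.
- I took the guard by its rib and pushed it home with about 14 N. I then let go and backed off.

**Last checks:**
- **Guard:** it measured about 1.6 mm off the hub centre, and the gripper stopped at the expected seated height while I pushed.
- **Tab:** the pad's outer face was 35.6 mm from the centre, where fully sprung out is 36 mm.
- **Nuts:** the camera read nut1 at 1.48 and nut3 at 1.49 rad after refitting. nut0 and nut2 are under the guard, so I last checked them before refitting. By hand-picked pixels nut2 read 1.54 and nut0 1.42, against a tool turn of 1.48 for both. All of these are above 1.32.
- **Bystanders:** the tools I could see in the last pictures had not visibly moved. A before-and-after comparison of the top view was partly hidden by the arm, so it does not cover everything.
- **Calibration:** the top and wrist cameras disagreed by about 2 mm on the wheel's position, and I used the wrist camera's value.

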